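# Raise the fume cabinet's sash to its pointer

### The job

Open the bench fume cabinet for gluing: with the fingertips, push its counterweighted sash up from beneath the lip until the front edge of the lip is level, to within a centimetre, with the arrow of the black pointer clip on the right-hand post; do not run it past. Then draw back: the sash stays where it is left. Do not pinch the lip, keep your fingers off the clear pane and its frame above the lip, and leave everything standing around and in the cabinet where it is.

Things in the scene. Friction and masses are not known exactly. Their poses are not given: they have to be found in the camera images.
- cabinet: Bench fume cabinet, fixed, facing the robot. Origin: centre of its underside on the bench. Axes: x from its front to its back, y to the left seen from the robot, z up. Grey plinth 550 mm wide, 96 mm high, its front at x = -110 mm. Clear box above, 420 mm high, back to x = 140 mm; white filter unit on its left out to y = 390 mm. A stone piece lies inside.
- sash (a joint): Height in m by which the sash is raised: 0 closed, 0.25 top stop. It slides straight up between the posts, is balanced by counterweights (moving mass about 2.2 kg in all) and stays where it is left. About 2 to 6 N upward moves it; stopped from a quick push it coasts on up to a centimetre. (sash_c0: lip's lower half; _c1: its upper half; _c2: bottom rail; _c3: pane.)
- lip_center (a point): Middle of the sash's lip: on its front nose, half-way along, at half its thickness. The lip is an aluminium flange along the sash's bottom edge, 400 mm long (cabinet's y), 12 mm thick (+-6 mm), out 50 mm in front of the sash's frame; its top is set back 16 mm from the nose. In the cabinet's frame: x = -170, y = 0, z = 106 mm + joint value.
- lip_under (a point): On the flat underside of the lip, at its nose, half-way along: 6 mm below lip_center. The finger pushes up here. From here back to the plinth's front there is 60 mm of free space below the lip, down to the bench; above the lip's underside the sash's bottom rail (40 mm high) and clear pane begin 50 mm behind the nose.
- cabinet_front (a point): Foot of the plinth's front face, in the middle, at bench height. Two aluminium guide posts, 50 mm wide (y), 60 mm deep and 690 mm high (pulleys on top, to 741 mm), are centred 10 mm behind it and 250 mm to either side; their front faces stand 20 mm in front of it, 40 mm behind the lip's nose.
- pointer_tip (a point): Tip of the small black arrow on the pointer clip (56 mm wide, 24 mm high, an 18 mm cone as its arrow) fixed to the front of the right-hand (-y) post; it points at the lip's right end. Its height is the marked height for lip_center.
- cleaner: White plastic bottle, 66 mm across, 170 mm high, upright on the bench in front of the cabinet near one end of the lip. Origin: centre of its underside.
- glue_tin: Steel tin, 90 mm across, 110 mm high, upright on the bench in front of the cabinet near the other end of the lip. Origin: centre of its underside.
- tile_swatch: Flat stone sample 100 x 100 x 12 mm lying on the bench in front of the middle of the lip. Origin: centre of its underside.
- stone_piece: Stone piece 90 x 70 x 20 mm lying on the turntable inside the cabinet. Origin: centre of its underside.
- glue_brush: Flat glue brush lying on the cabinet floor beside the turntable, along its x, 170 mm long, 42 mm wide, 20 mm high. Origin: the middle, underside.
- tape_roll: Roll of tape lying flat on the bench right of the cabinet's right post, 100 mm across, 48 mm high. Origin: centre of its underside.
- mug: White mug on the bench left of the cabinet's left post, 80 mm across, 95 mm high. Origin: centre of its underside.
- screwdriver: Grey screwdriver lying on the bench to the right of the cabinet's front, along its x, 160 mm long, 26 mm thick. Origin: the middle, on the bench.

How it is judged (in metres and radians):
On the way:
1. the fingers push on the lip from beneath while the sash is still below the mark (contact force between the fingers and sash_c0 above 0.8 N and z of lip_center in the frame of pointer_tip below -0.01 m), for 0.1 s.
At the end, for the whole second after the job is handed in: The middle of the lip is within 10 mm of the pointer arrow's height, the sash is at rest, and all eight loose things are within 20 mm of where they stood (z of lip_center in the frame of pointer_tip between -0.01 and 0.01 m and velocity of joint sash between -0.005 and 0.005 m/s and distance of each of cleaner, glue_tin, tile_swatch, stone_piece, glue_brush, tape_roll, mug, screwdriver from where it was at the start of the episode below 0.02 m); the robot touches nothing.
It fails at once if the sash is run more than 25 mm past the pointer (z of lip_center in the frame of pointer_tip above 0.025 m).
It fails at once if the lip is pinched (squeezed from above and below at once) (contact force between the fingers and sash_c0 above 2 N and contact force between the fingers and sash_c1 above 2 N).
It fails at once if the fingers press on the clear pane or its frame above the lip (over 3 N) (contact force between the fingers and sash_c2 above 3 N or contact force between the fingers and sash_c3 above 3 N).
It fails at once if a loose thing is pushed or carried more than 20 mm (distance of any of cleaner, glue_tin, tile_swatch, stone_piece, glue_brush, tape_roll, mug, screwdriver from where it was at the start of the episode above 0.02 m).
It also fails if it takes over 42 s, if anything falls off the work surface, if the arm or the gripper's body presses on something with over 40 N, if the wrist force passes 120 N, or if a joint passes its speed limit or range.

### The arm

A 7-joint arm with a two-finger parallel gripper is mounted at the origin on the work surface. World frame = base frame: x ahead of the robot, y to its left, z up, the work surface at z = 0. Lengths are in mm, angles in rad, forces in N, time in s.
With the tool pointing down it reaches from about 350 to 900 mm from the base axis. Payload 19.9 kg.
Tool frame: the origin (TCP) lies midway between the tips of the shut fingers; the grasp point (between the pads) lies 19 mm behind it; z points along the fingers, y is the direction in which the jaws open and shut (so a half turn about z gives the same grasp; the last joint's range is limited). The gripper opens to 94 mm and grips with 3 to 60 N. Pads are 16 mm wide; open, the fingers measure 119 mm over their backs; the gripper's body (75 mm by 177 mm) begins 78 mm behind the grasp point.
Start: joints at [1.079, 0.417, -0.01, 1.614, 0.005, 1.111, -0.053], TCP at [272.294, -562.543, 205.425] pointing down, gripper open.
Joint ranges: [-2.81, 2.81], [-0.39, 2.02], [-1.27, 1.25], [0.06, 2.57], [-1.19, 4.33], [0.19, 2], [-2.82, 2.82]. Speed limits (rad/s): [1.89, 1.89, 2.39, 2.39, 3.01, 3.01, 3.01].

### API

Orientations are given as [roll, pitch, yaw] about the fixed x, y, z axes, in that order (R = Rz(yaw) Ry(pitch) Rx(roll)).
In Python, from rig import status, viewer, manip gives the robot as it stands. The module is installed in compiled form; this text tells all that it offers.
- The arm moves only by the shell command python3 -m creep 'ROWS' [OPENING] [FORCE]. ROWS is a JSON object of lists of equal length, an entry for each row: "linear": the shift along the tool's x, y, z in cm, a list of three; "rot": the turn, a rotation vector about the tool's x, y, z in degrees, a list of three. In form: {"linear": [[tx, ty, tz], ...], "rot": [[ax, ay, az], ...]}. A call has exactly 5 rows; each row shifts and turns the commanded pose from where the row before left it, along the tool's axes as they then stand; what a row does not reach is not made up. A row lasts 1/12 s, in which the tool goes at most 41.7 mm and 7.16 degrees, less where a joint would pass 70% of its speed; a pose out of reach is approached as far as the arm can. A call is refused whole if a number of a shift passes 4.17 or a number of a turn 7.16, either way. A call with a gripper value outside its range is refused whole. OPENING is the finger opening in cm, from 0 to 9.4, set as the call begins (- or left out, the last holds). The fingers move at their own pace and stop on an object; FORCE is the grip in N (left out, the last holds). Time passes only in rows, so rows that do not move let the fingers close, or fill a call up. It gives the time, the measured TCP pose, the force and the opening at its end, in the units of the state.
- status.sense(): the state, without advancing time (a new reading comes with each control period).
- viewer.snapshot(name): name is "scene" or "top"; returns the picture (480x640x3 uint8, blue, green, red); there is no depth.
- viewer.camera_info(name): a dict with "camera_matrix" (3x3 intrinsics, pixels), "R" (3x3) and "t" (3): a world point X has camera coordinates R X + t. Camera axes: x right, y down, z forward; pixel columns grow to the right and rows downward; lengths in mm; the calibration is good to about 2 mm. A picture is of the moment at which its call begins. camera_info takes no time and is no camera call.
- manip.finish_job(): hands the job in, once; it reports no verdict.
Trained networks look in the newest picture that a camera, given by its name, has taken for a name from the list of things; names that differ only in an ending like _2 or _b are one class to them, and where a whole thing is asked for, a point or a joint stands for the part that bears it (a point fixed in the world has none). Each returns a list of dicts, best first, with "p" (0 to 1); they miss things now and then, are a little off and sometimes report something else, mostly with a low value. They report only what shows in the picture. A call takes as long as a camera call.
- viewer.boxes_of(camera, label): "at" ([column, row] as shares, 0 to 1, of the picture: columns of its width, rows of its height, amid what is visible of it).
- viewer.outline_of(camera, label): "region" (480x640 bool, what is visible of it) and "at" ([column, row] as shares, 0 to 1, of the picture: columns of its width, rows of its height, amid what is visible of it).
- viewer.tip_of(camera, label): "at" ([column, row] as shares, 0 to 1, of the picture: columns of its width, rows of its height: a listed point, or the origin of a listed thing).
The state is a dict: "time": time; "qpos": joint angles; "joint_velocities": joint speeds; "effort": joint torques, N m; "position": TCP position; "eef_rot": TCP orientation; "force": force on the tool from outside, world axes, zero at the start; "torque": the same for the moment, N m; "opening": finger opening in mm.
Only numpy, scipy, OpenCV 4.12 (cv2) and the standard library are available. Lean on these libraries where they do the work, as an engineer would, in place of code of your own. Each camera call takes 0.05 s, during which the arm holds its last target.

## Working session

There is one attempt and no reset: what is moved stays moved. The work goes in short steps, Python scripts to look and compute and a shell command to move; the robot and the scene stay as the last step left them, time stands still between calls to the robot, and variables do not carry over. Pictures are saved under pics/ and viewed, and the job is handed in when it is done.

```bash
mkdir -p pics
cat > h.py <<'E'
import numpy as np,cv2
from rig import status,viewer,manip
def cam(n):
    c=viewer.camera_info(n);return np.array(c["camera_matrix"],float),np.array(c["R"],float),np.array(c["t"],float).ravel()
def ray(n,px):
    K,R,t=cam(n);d=R.T@np.linalg.solve(K,[px[0],px[1],1]);return -R.T@t,d
def onz(n,px,z):
    o,d=ray(n,px);return o+d*(z-o[2])/d[2]
def tri(p):
    A=np.zeros((3,3));b=np.zeros(3)
    for n,px in p:
        o,d=ray(n,px);d/=np.linalg.norm(d);M=np.eye(3)-np.outer(d,d);A+=M;b+=M@o
    return np.linalg.solve(A,b)
def proj(n,X):
    K,R,t=cam(n);c=K@(R@np.array(X,float)+t);return c[:2]/c[2]
E
python3 - <<'E'
from h import *
for n in ("scene","top"):
    cv2.imwrite(f"pics/{n}0.png",viewer.snapshot(n))
    for l in ("lip_center","pointer_tip","lip_under","cabinet_front","cleaner","glue_tin","tile_swatch","screwdriver"):
        r=viewer.tip_of(n,l); print(n,l,[(np.round(np.array(q["at"])*[640,480],1),round(q["p"],2)) for q in r[:2]])
    o,d=ray(n,(320,240)); print(o,d)
s=status.sense();print(s)
E
```

```text
scene lip_center [(array([328.5, 270.9]), 0.87)]
scene pointer_tip [(array([397.4, 168.6]), 0.61)]
scene lip_under [(array([329.2, 271. ]), 0.68)]
scene cabinet_front [(array([421. , 186.9]), 0.64)]
scene cleaner [(array([280.1, 361.1]), 0.69)]
scene glue_tin [(array([415.4, 259.4]), 0.74)]
scene tile_swatch [(array([359.2, 317.5]), 0.97)]
scene screwdriver [(array([471. , 238.1]), 0.68)]
[ 321.01888221  262.51976134 1330.5639369 ] [ 0.22210207 -0.20493235 -0.95334184]
top lip_center [(array([293.8, 257.2]), 0.7), (array([380.7, 308.4]), 0.45)]
top pointer_tip [(array([399. , 231.9]), 0.58), (array([292.6, 176. ]), 0.57)]
top lip_under [(array([296.5, 257.1]), 0.67)]
top cabinet_front []
top cleaner [(array([211.8, 288.4]), 0.79)]
top glue_tin [(array([380.3, 306.7]), 0.92), (array([440.7, 257.8]), 0.31)]
top tile_swatch [(array([293.7, 307.6]), 0.92)]
top screwdriver [(array([435.3, 333.8]), 0.72)]
[ 334.07039979   -3.19205643 1291.66887088] [ 0.20546933 -0.00902935 -0.97865112]
{'time': 0.9, 'qpos': array([ 1.07852332,  0.41738472, -0.01032485,  1.61360645,  0.00471431,
        1.11067612, -0.05301713]), 'joint_velocities': array([ 1.85908346e-03,  1.30091198e-03, -4.39850000e-04, -3.05694729e-04,
       -9.51071189e-05,  1.00643415e-03, -4.60618816e-04]), 'effort': array([ 1.70072854e-03, -8.51010919e+01,  6.39127381e-01, -4.26288807e+01,
       -4.86167811e-02,  1.36387980e-02,  6.41227120e-05]), 'position': array([ 272.29336357, -562.5495834 ,  205.43180985]), 'eef_rot': array([-3.14154423e+00,  4.11945905e-05,  4.50788052e-01]), 'force': array([-0.17554452, -1.07689005,  0.28167449]), 'torque': array([-0.02291056,  0.01285309,  0.02227268]), 'opening': 93.77978147878095}
```

View pics/scene0.png

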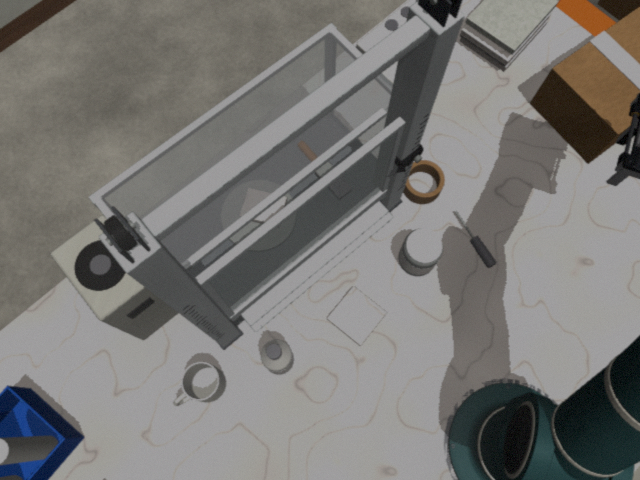

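View pics/top0.png

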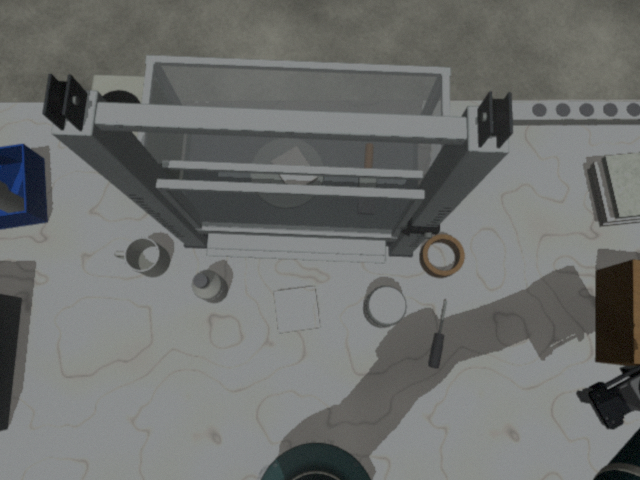

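Run:
```python
from h import *
print("lip",tri([("scene",(328.5,270.9)),("top",(293.8,257.2))]))
print("ptr",tri([("scene",(397.4,168.6)),("top",(399,231.9))]))
for l,s,t,z in (("cleaner",(280,361),(211.8,288.4),0),("tin",(415.4,259.4),(380.3,306.7),0),("tile",(359,317.5),(293.7,307.6),0),("sd",(471,238),(435.3,333.8),0)):
    print(l,onz("scene",s,z),onz("top",t,z),tri([("scene",s),("top",t)]))
```

```text
lip [534.63193696  43.10406518 151.76508275]
ptr [ 553.2907715  -157.46384995  330.45100501]
cleaner [483.41585996 240.73126299   0.        ] [487.92063488 246.87350518   0.        ] [482.20581254 241.2287022   28.71808929]
tin [ 437.5394093  -156.83935883    0.        ] [ 440.77453813 -158.25041331    0.        ] [ 439.78386435 -159.15960954   -7.3636198 ]
tile [430.6933893   40.44403953   0.        ] [440.28994749  49.35510552   0.        ] [431.94133768  47.58038795  43.12325551]
sd [ 381.72301293 -294.69753134    0.        ] [ 375.74202101 -286.78382075    0.        ] [ 377.12016827 -277.52385022   41.39531542]
```

Run:
```python
import cv2
a=cv2.imread("pics/scene0.png")[100:350,200:450];cv2.imwrite("pics/s_z.png",cv2.resize(a,(600,600),interpolation=2))
a=cv2.imread("pics/top0.png")[140:340,170:450];cv2.imwrite("pics/t_z.png",cv2.resize(a,(800,571),interpolation=2))
```

```text
(no output)
```

View pics/s_z.png

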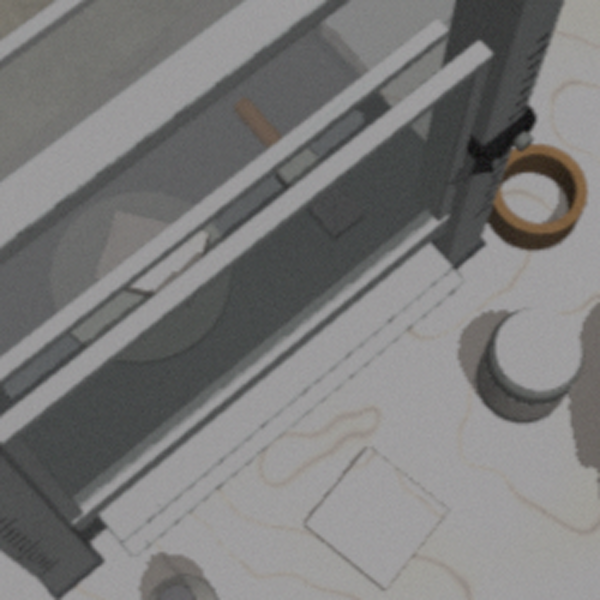

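View pics/t_z.png

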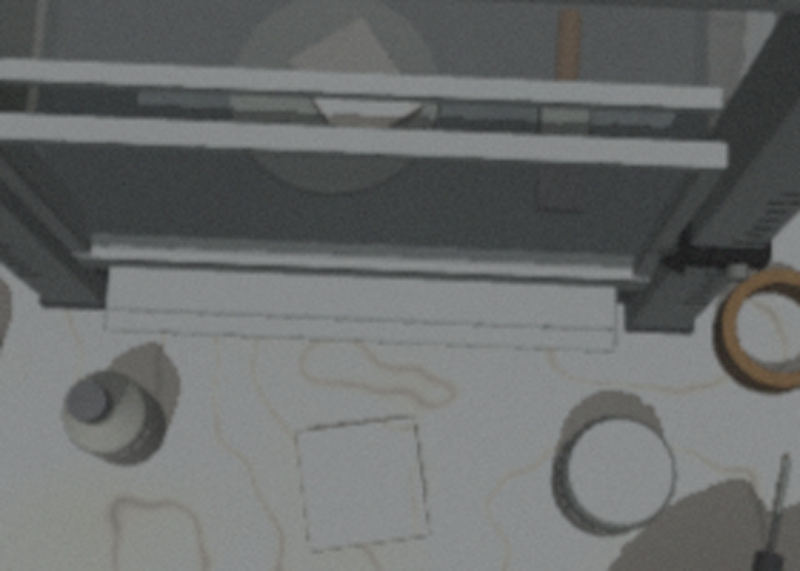

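```bash
cat > fit.py <<'E'
from h import *
from scipy.optimize import least_squares
T=lambda u,v:("top",(170+u/2.857,140+v/2.857)); S=lambda u,v:("scene",(200+u/2.4,100+v/2.4))
obs=[ # local x,y,z, kind
 ((-170,200,'l'),T(106,329)),((-170,-200,'l'),T(614,351)),((-170,200,'l'),S(133,556)),((-170,-200,'l'),S(462,284)),
 ((-154,200,'u'),T(108,309)),((-154,-200,'u'),T(615,329)),
 ((-130,275,0),T(42,303)),((-130,225,0),T(103,306)),((-130,-225,0),T(628,330)),((-130,-275,0),T(692,330)),
 ((None,),T(665,258)),((None,),S(478,163)),((None,),("top",(399,231.9))),((None,),("scene",(397.4,168.6)))]
def W(p,l):
    c,s=np.cos(p[2]),np.sin(p[2]);return [p[0]+c*l[0]-s*l[1],p[1]+s*l[0]+c*l[1],l[2]]
def f(p):
    r=[]
    for l,(n,px) in obs:
        if l[0] is None: X=W(p,(p[4],p[5],p[6]))
        else:
            z=l[2]; z={'l':p[3]-0,'u':p[3]+6}.get(z,z); X=W(p,(l[0],l[1],z))
        r+=list(proj(n,X)-px)
    return np.array(r+[(p[4]+140)/10,(p[5]+213)/20.])
if __name__=="__main__":
    r=least_squares(f,[700,40,-.04,150,-140,-213,330])
    print(np.round(r.x,3));print(np.round(f(r.x)[:-2].reshape(-1,2),1))
    J=r.jac;print("sd",np.sqrt(np.diag(np.linalg.inv(J.T@J))))
    p=r.x;np.save("p.npy",p)
    for n in("top","scene"):
        im=cv2.imread(f"pics/{n}0.png");k=3
        x0,y0=(170,130) if n=="top" else (215,120)
        im=cv2.resize(im[y0:y0+200,x0:x0+265],None,fx=k,fy=k,interpolation=2)
        q=lambda X:tuple(int(v) for v in (proj(n,X)-[x0,y0]+.5)*k)
        def L(a,b,c): cv2.line(im,q(W(p,a)),q(W(p,b)),c,1)
        z=p[3]
        L((-170,200,z),(-170,-200,z),(0,0,255));L((-154,200,z+6),(-154,-200,z+6),(0,255,255));L((-120,200,z+34),(-120,-200,z+34),(0,255,0))
        L((-110,225,96),(-110,-225,96),(255,0,0))
        for sg in(1,-1):
            L((-130,sg*225,0),(-130,sg*275,0),(255,0,255))
            for y in(225,275):L((-130,sg*y,0),(-130,sg*y,690),(255,0,255))
        cv2.circle(im,q(W(p,p[4:7])),4,(0,255,255),1)
        cv2.imwrite(f"pics/fit_{n}.png",im)
E
python3 fit.py
```

```text
[ 7.09623e+02  3.18500e+01 -5.10000e-02  1.02744e+02 -1.43925e+02
 -2.02016e+02  3.22234e+02]
[[-0.1  0.3]
 [-0.1  0.2]
 [ 0.4  1.2]
 [ 1.4 -0.2]
 [-0.7 -0.2]
 [-0.   0.5]
 [ 1.5 -0.5]
 [ 0.5 -0.7]
 [ 0.2 -1.2]
 [-1.8 -0.4]
 [-1.8 -0.3]
 [-0.1  1.2]
 [ 1.9 -1.9]
 [ 1.6  0.5]]
sd [8.75013228e-01 8.80556989e-01 3.36004921e-03 4.21529387e+00
 2.28694056e+00 2.33255613e+00 7.45171637e+00]
```

View pics/fit_top.png

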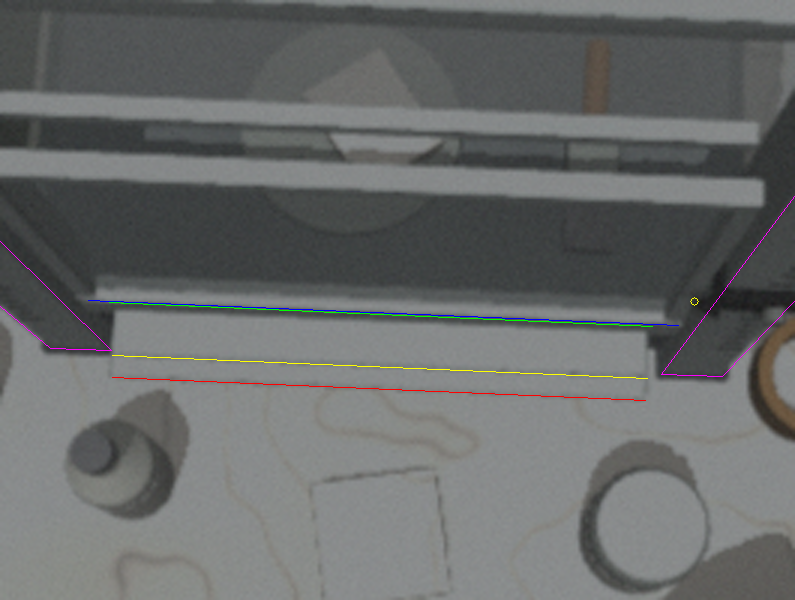

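View pics/fit_scene.png

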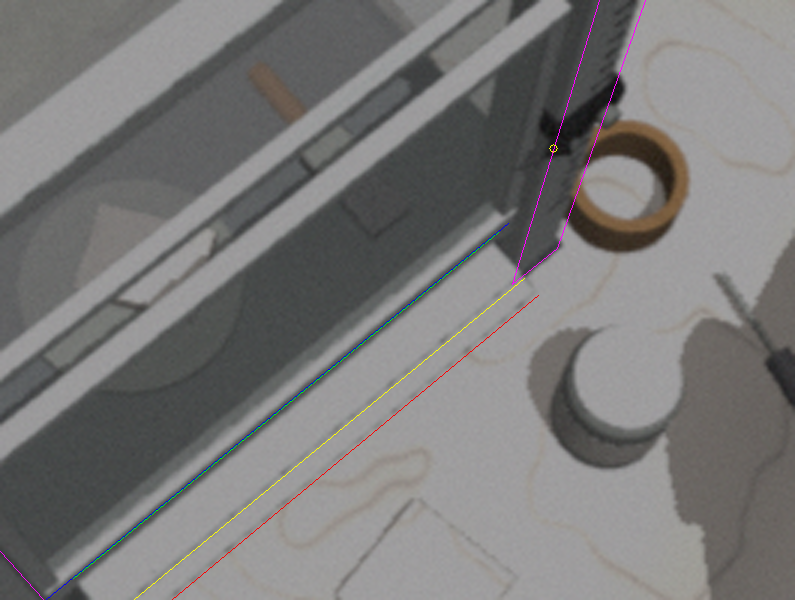

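Run:
```python
import cv2,numpy as np
a=cv2.imread("pics/scene0.png")[130:200,370:450].astype(float)
b=cv2.imread("pics/top0.png")[200:270,375:455].astype(float)
c=np.hstack([a,b]);c=np.clip(c*2.2,0,255).astype(np.uint8);cv2.imwrite("pics/ptr.png",cv2.resize(c,(800,350),interpolation=cv2.INTER_CUBIC))
```

```text
(no output)
```

View pics/ptr.png

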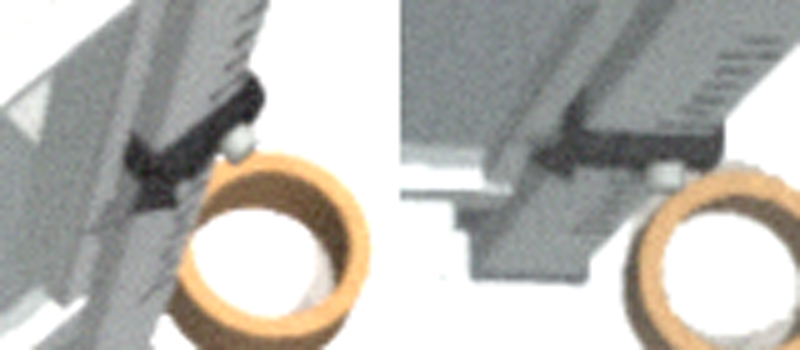

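```bash
cat > ov.py <<'E'
from fit import *
import sys
p=np.load("p.npy");rows=[]
xf=float(sys.argv[1]);
for h in map(float,sys.argv[2:]):
    r=[]
    for n,x0,y0 in(("scene",370,130),("top",375,200)):
        im=cv2.imread(f"pics/{n}0.png")[y0:y0+60,x0:x0+80];im=cv2.resize(np.clip(im*2.2,0,255).astype(np.uint8),None,fx=5,fy=5,interpolation=2)
        q=lambda *X:tuple(int(v) for v in (proj(n,W(p,X))-[x0,y0]+.5)*5)
        for z in(h-12,h+12):
            for x in (-130,xf): cv2.line(im,q(x,-222,z),q(x,-278,z),(0,0,255) if x==xf else (255,0,255),1)
            for y in(-222,-278): cv2.line(im,q(-130,y,z),q(xf,y,z),(0,0,255),1)
        xm=(xf-130)/2
        for a,b in((6,0),(-6,0),(0,6),(0,-6)):cv2.line(im,q(xm+a,-222,h+b),q(xm,-204,h),(0,255,255),1)
        for y in(-225,-275):cv2.line(im,q(-130,y,0),q(-130,y,690),(0,255,0),1)
        r.append(im)
    rows.append(np.hstack(r))
cv2.imwrite("pics/ov.png",cv2.resize(np.vstack(rows),None,fx=min(1,600/(300*len(rows))),fy=min(1,600/(300*len(rows)))))
E
python3 ov.py -146 318 332
```

```text
(no output)
```

View pics/ov.png

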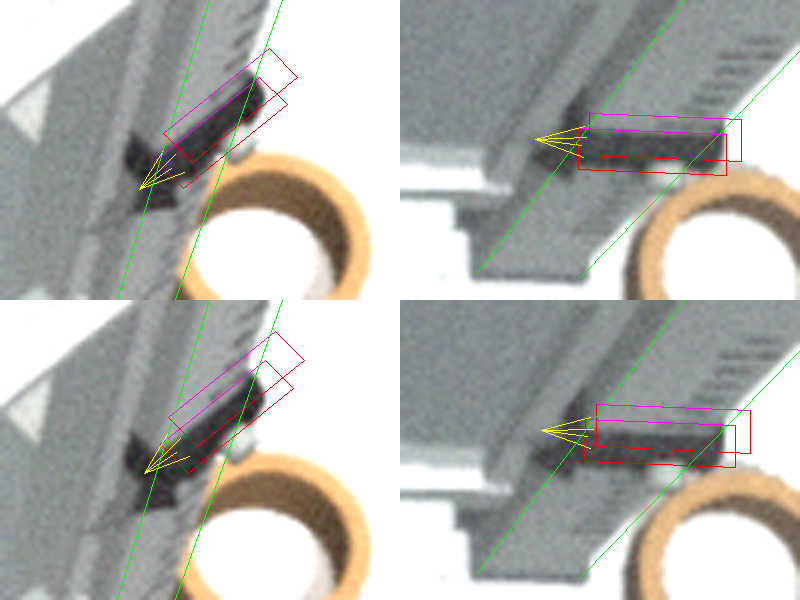

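Run:
```python
from h import *
for n in("scene","top"):
    A=[];P=[];Lp=[]
    for i in range(10):
        A.append(viewer.snapshot(n).astype(float))
        r=[q for q in viewer.tip_of(n,"pointer_tip") if q["at"][0]>.58]
        if r:P.append(np.array(r[0]["at"])*[640,480])
        r=viewer.tip_of(n,"lip_center")
        if r:Lp.append(np.array(r[0]["at"])*[640,480])
    np.save(f"avg_{n}.npy",np.mean(A,0));P=np.array(P);print(n,P.mean(0),P.std(0),np.median(P,0),len(P),np.median(Lp,0),np.std(Lp,0))
a=np.load("avg_scene.npy")[145:180,385:425];b=np.load("avg_top.npy")[212:247,390:430]
c=np.clip(np.hstack([a,b])*2.6,0,255).astype(np.uint8)
cv2.imwrite("pics/ptr2.png",cv2.resize(c,(800,350),interpolation=cv2.INTER_CUBIC))
print(status.sense()["time"])
```

```text
scene [396.18844444 169.97333333] [1.31060691 0.94804407] [396.032 169.488] 9 [326.976 271.8  ] [1.09878886 1.28461667]
top [401.632 231.312] [1.12910584 1.03662221] [401.536 231.144] 10 [292.992 259.584] [1.25848586 1.03422671]
3.9
```

View pics/ptr2.png

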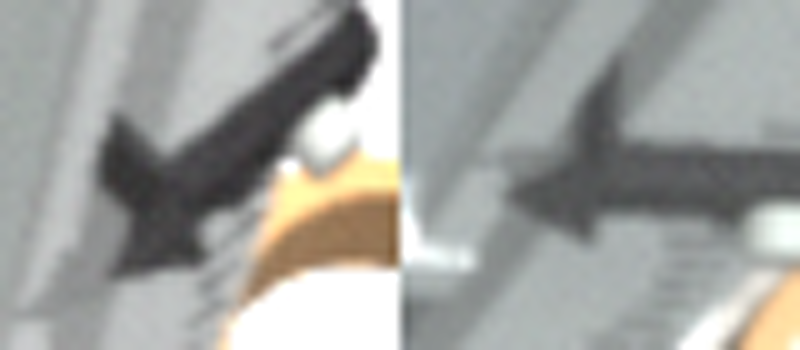

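Run:
```python
from h import *
R=[]
for n,pts in(("scene",((255,331),(392,218))),("top",((207,255),(385,262)))):
    A=np.load(f"avg_{n}.npy");r=[]
    for x,y in pts:
        a=A[y-18:y+17,x-24:x+16];a=(a-a.min())/(np.percentile(a,99.5)-a.min())
        r.append(cv2.resize(np.clip(a**1.8*255,0,255).astype(np.uint8),(400,350),interpolation=cv2.INTER_CUBIC)[:300])
    R.append(np.hstack(r))
cv2.imwrite("pics/lips.png",np.vstack(R))
print("tip",tri([("scene",(395.7,172)),("top",(400.3,230.7))]),tri([("scene",(396,169.6)),("top",(401.5,231.2))]))
```

```text
tip [ 562.12036846 -166.41132394  291.02647456] [ 561.56202807 -167.4588503   298.23938128]
```

View pics/lips.png

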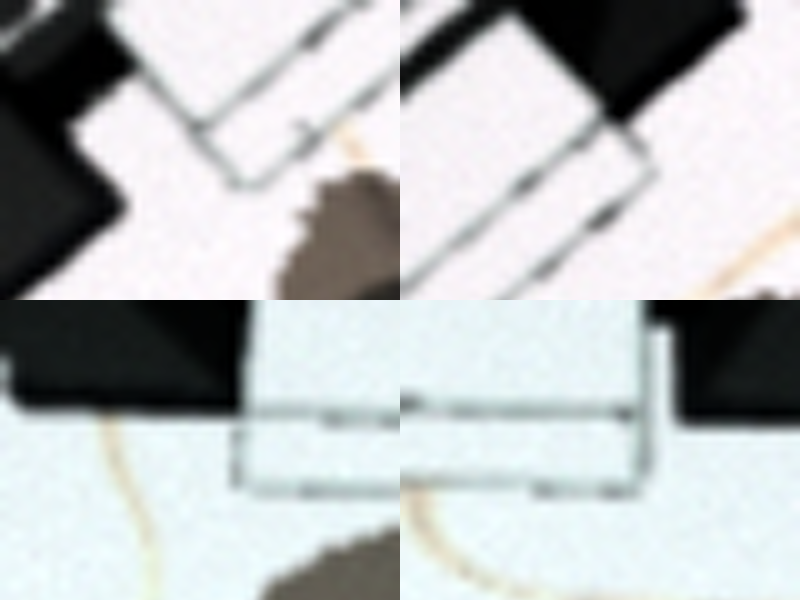

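```bash
cat > fit2.py <<'E'
import fit; from fit import *
t=lambda u,v:("top",(u,v)); s=lambda u,v:("scene",(u,v))
fit.obs[:]=[((-170,200,'l'),t(206.7,255.2)),((-170,-200,'l'),t(384.5,262.5)),((-170,200,'l'),s(254.5,331.2)),((-170,-200,'l'),s(392.7,216.7)),
 ((-130,275,0),t(183.5,247)),((-130,225,0),t(206.5,247.5)),((-130,-225,0),t(388.5,255.8)),((-130,-275,0),t(412,255.5)),
 ((-130,225,0),s(243,333)),((-130,-225,0),s(389.3,211.7)),((-130,-275,0),s(402,201.2)),
 ((None,),t(400.3,230.7)),((None,),s(395.7,172)),((None,),t(401.5,231.2)),((None,),s(396.,169.7))]
# nuisance: constant pixel offset per camera (calibration)
def f2(p):
    r=fit.f(p[:7])[:-2].reshape(-1,2).copy()
    for i,(l,(n,_)) in enumerate(fit.obs): r[i]+=p[7:9] if n=="top" else p[9:11]
    r/=0.7
    return np.r_[r.ravel(),(p[7:]/1.0),(p[4]+148)/8]
r=least_squares(f2,[710,32,-.05,106,-145,-204,310,0,0,0,0]);p=r.x
print(np.round(p,3));print(np.round(f2(p)[:-5].reshape(-1,2)*.7,1))
J=r.jac;print("sd",np.round(np.sqrt(np.diag(np.linalg.inv(J.T@J))),2))
# with lip fixed at 106
r=least_squares(lambda a:f2(np.r_[a[:3],106,a[3:]]),np.delete(p,3));print(np.round(r.x,3),r.cost)
J=r.jac;print("sd",np.round(np.sqrt(np.diag(np.linalg.inv(J.T@J))),2))
np.save("p.npy",np.insert(r.x,3,106))
E
python3 fit2.py
```

```text
[ 7.09666e+02  3.18600e+01 -5.10000e-02  1.07257e+02 -1.33928e+02
 -2.08933e+02  2.80643e+02 -4.58000e-01  7.84000e-01  7.50000e-01
 -1.18700e+00]
[[-0.5  0.7]
 [ 0.1  1. ]
 [ 1.8  0.1]
 [ 2.1 -0.4]
 [ 2.3 -0.7]
 [-0.4 -0.3]
 [ 1.1 -0.8]
 [-2.   0.4]
 [-0.8 -0.9]
 [-3.2  1.5]
 [-1.1 -0.2]
 [ 0.5 -0.1]
 [ 0.5 -0.9]
 [-0.7 -0.6]
 [ 0.2  1.4]]
sd [1.75 1.74 0.   3.44 1.85 1.97 6.63 0.72 0.71 0.73 0.71]
[ 7.09767e+02  3.18180e+01 -5.10000e-02 -1.33929e+02 -2.08994e+02
  2.80299e+02 -4.79000e-01  7.93000e-01  7.67000e-01 -1.20000e+00] 44.993007802658276
sd [1.72 1.74 0.   1.85 1.96 6.56 0.72 0.71 0.73 0.71]
```

```bash
python3 - <<'E'
from h import *
R=[]
for n,x,y in(("scene",385,140),("top",395,205)):
    a=np.load(f"avg_{n}.npy")[y:y+50,x:x+40];R.append(cv2.resize(np.clip(a*2.6,0,255).astype(np.uint8),(480,600),interpolation=cv2.INTER_CUBIC)[:, :400] if 0 else cv2.resize(np.clip(a*2.6,0,255).astype(np.uint8),(400,500),interpolation=cv2.INTER_CUBIC))
cv2.imwrite("pics/clip.png",np.hstack(R))
E
cat > fit3.py <<'E'
import fit; from fit import *
t=lambda u,v:("top",(u,v)); s=lambda u,v:("scene",(u,v))
fit.obs[:]=[((-170,200,'l'),t(206.7,255.2)),((-170,-200,'l'),t(384.5,262.5)),((-170,200,'l'),s(254.5,331.2)),((-170,-200,'l'),s(392.7,216.7)),
 ((None,),t(400.3,230.7)),((None,),s(395.7,172)),((None,),t(401.5,231.2)),((None,),s(396.,169.7))]
def f2(p,pr=1.5):
    p=np.insert(p,3,106)
    r=fit.f(p[:7])[:-2].reshape(-1,2).copy()
    for i,(l,(n,_)) in enumerate(fit.obs): r[i]+=p[7:9] if n=="top" else p[9:11]
    r/=0.7
    return np.r_[r.ravel(),(p[7:]/1.0),(p[4]+145)/10,(p[5]+204)/pr]
for pr in(1,3,100):
    r=least_squares(f2,[710,32,-.05,-145,-204,310,0,0,0,0],args=(pr,));p=r.x
    print(np.round(p,3),r.cost);J=r.jac;print("sd",np.round(np.sqrt(np.diag(np.linalg.inv(J.T@J))),2))
    print(np.round(f2(p)[:-6].reshape(-1,2)*.7,1).tolist())
E
python3 fit3.py
```

```text
[ 7.11795e+02  3.17080e+01 -5.10000e-02 -1.41163e+02 -2.04461e+02
  3.00343e+02  1.50000e-02  7.72000e-01 -7.07000e-01 -3.67000e-01] 5.364502247574865
sd [1.77 1.8  0.   1.71 0.91 4.36 0.76 0.74 0.74 0.73]
[[0.2, -0.1], [0.6, 0.1], [-0.1, 0.3], [-0.0, -0.1], [0.2, 0.1], [0.4, -1.1], [-1.0, -0.4], [0.1, 1.2]]
[ 7.11838e+02  3.20180e+01 -5.00000e-02 -1.40273e+02 -2.05789e+02
  2.96523e+02 -3.30000e-02  7.85000e-01 -5.78000e-01 -4.73000e-01] 4.998734995833034
sd [1.77 1.84 0.   2.01 1.81 6.27 0.77 0.74 0.75 0.74]
[[-0.0, -0.1], [0.4, 0.1], [-0.1, 0.2], [-0.0, -0.2], [0.4, 0.1], [0.3, -1.1], [-0.8, -0.4], [0.0, 1.2]]
[ 7.11871e+02  3.22520e+01 -5.00000e-02 -1.39585e+02 -2.06814e+02
  2.93569e+02 -7.20000e-02  7.94000e-01 -4.80000e-01 -5.53000e-01] 4.719501763747327
sd [1.77 1.86 0.   2.22 2.28 7.45 0.77 0.74 0.76 0.75]
[[-0.1, -0.1], [0.2, 0.1], [-0.1, 0.2], [0.0, -0.2], [0.6, 0.1], [0.3, -1.0], [-0.6, -0.4], [0.0, 1.3]]
```

View pics/clip.png

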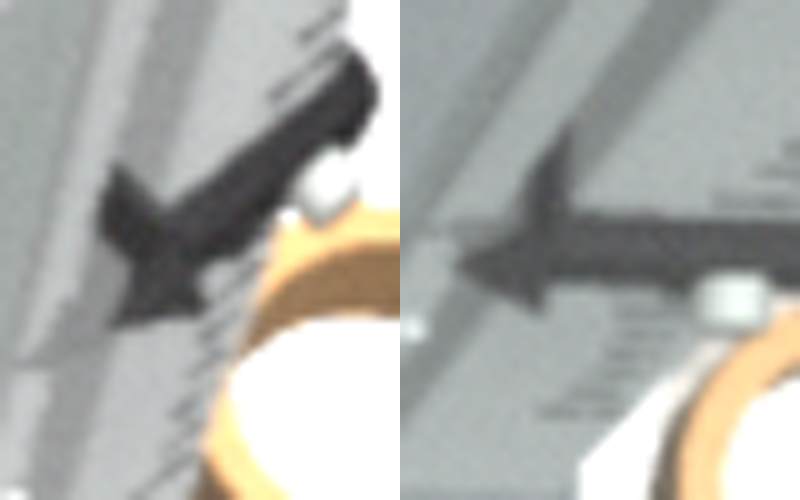

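```bash
cat > plan.py <<'E'
from h import *
import json
from scipy.spatial.transform import Rotation as Ro
def pose(): 
    s=status.sense();return s["position"],Ro.from_euler("xyz",s["eef_rot"])
def tgt(tilt,yaw): # tilt deg from down toward forward, yaw rad
    return Ro.from_euler("xyz",[np.pi,0,yaw])*Ro.from_rotvec([0,np.radians(tilt),0])
def rows(p1,R1,n,start=None):
    p0,R0=start or pose();rv=(R0.inv()*R1).as_rotvec();out={"linear":[],"rot":[]}
    R=R0;p=p0.copy()
    for i in range(n):
        d=R.inv().apply(np.array(p0)+(np.array(p1)-p0)*(i+1)/n-p)/10;d=np.round(d,2)
        w=np.round(np.degrees(rv)/n,1)
        p=p+R.apply(d*10);R=R*Ro.from_rotvec(np.radians(w))
        out["linear"].append(d.tolist());out["rot"].append(w.tolist())
        if (i+1)%5==0: print(json.dumps(out));out={"linear":[],"rot":[]}
    print("end",np.round(p,1))
E
python3 -c "
from plan import *
rows([360,20,250],tgt(0,-.05),15)"
```

```text
{"linear": [[2.22, -3.24, -0.3], [2.11, -3.31, -0.29], [2.0, -3.38, -0.3], [1.88, -3.45, -0.3], [1.77, -3.5, -0.29]], "rot": [[-0.0, 0.0, 1.9], [-0.0, 0.0, 1.9], [-0.0, 0.0, 1.9], [-0.0, 0.0, 1.9], [-0.0, 0.0, 1.9]]}
{"linear": [[1.66, -3.57, -0.3], [1.53, -3.61, -0.3], [1.41, -3.67, -0.3], [1.29, -3.71, -0.29], [1.17, -3.75, -0.3]], "rot": [[-0.0, 0.0, 1.9], [-0.0, 0.0, 1.9], [-0.0, 0.0, 1.9], [-0.0, 0.0, 1.9], [-0.0, 0.0, 1.9]]}
{"linear": [[1.04, -3.78, -0.3], [0.92, -3.82, -0.29], [0.79, -3.85, -0.3], [0.66, -3.87, -0.3], [0.53, -3.89, -0.29]], "rot": [[-0.0, 0.0, 1.9], [-0.0, 0.0, 1.9], [-0.0, 0.0, 1.9], [-0.0, 0.0, 1.9], [-0.0, 0.0, 1.9]]}
end [360.  20. 250.]
```

```bash
cat > sv.py <<'E'
from h import *
import json
s=status.sense();d={k:np.round(s[k],4).tolist() for k in("time","qpos","position","eef_rot","force","opening")}
open("log.jsonl","a").write(json.dumps(d)+"\n");print(d)
E
python3 sv.py
python3 -m creep '{"linear": [[2.2,-3.2,-0.3],[2.1,-3.3,-0.3],[2.0,-3.4,-0.3],[1.9,-3.45,-0.3],[1.8,-3.5,-0.3]],"rot":[[0,0,1.9],[0,0,1.9],[0,0,1.9],[0,0,1.9],[0,0,1.9]]}' 0 20; python3 sv.py
```

```text
{'time': 3.9, 'qpos': [1.0785, 0.4174, -0.0103, 1.6136, 0.0047, 1.1107, -0.053], 'position': [272.3036, -562.5417, 205.4236], 'eef_rot': [-3.1415, 0.0001, 0.4508], 'force': [0.2449, -0.6061, 0.7507], 'opening': 93.9943}
time: 4.32
position: [301.8, -366.8, 220.5]
eef_rot: [3.141, 0.0, 0.283]
force: [1.0, -0.1, 0.9]
opening: 64.0
{'time': 4.3167, 'qpos': [0.8795, 0.1329, -0.0675, 1.955, 0.0105, 1.0539, -0.4802], 'position': [301.7623, -366.8319, 220.5277], 'eef_rot': [3.1414, 0.0001, 0.2832], 'force': [0.9841, -0.0972, 0.9449], 'opening': 64.0178}
```

```bash
python3 -m creep '{"linear": [[1.7,-3.6,-0.3],[1.5,-3.6,-0.3],[1.4,-3.7,-0.3],[1.3,-3.7,-0.3],[1.2,-3.75,-0.3]],"rot":[[0,0,1.9],[0,0,1.9],[0,0,1.9],[0,0,1.9],[0,0,1.9]]}'; python3 sv.py
```

```text
time: 4.73
position: [331.2, -172.2, 235.8]
eef_rot: [3.141, -0.0, 0.117]
force: [1.4, -0.4, 1.2]
opening: 30.8
{'time': 4.7333, 'qpos': [0.6724, -0.0806, -0.2598, 2.1365, -0.0228, 1.0825, -1.0294], 'position': [331.1545, -172.1713, 235.7669], 'eef_rot': [3.1408, -0.0003, 0.1174], 'force': [1.3507, -0.4292, 1.217], 'opening': 30.8127}
```

```bash
python3 -m creep '{"linear": [[1.0,-3.8,-0.3],[0.9,-3.8,-0.3],[0.8,-3.85,-0.3],[0.7,-3.9,-0.3],[0.5,-3.9,-0.3]],"rot":[[0,0,1.9],[0,0,1.9],[0,0,1.9],[0,0,1.9],[0,0,1.9]]}'; python3 sv.py
```

```text
time: 5.15
position: [360.0, 22.5, 250.9]
eef_rot: [3.141, -0.001, -0.048]
force: [1.2, -1.7, 1.4]
opening: 1.0
{'time': 5.15, 'qpos': [0.4818, -0.1307, -0.57, 2.1294, -0.0774, 1.1227, -1.6699], 'position': [360.0234, 22.5246, 250.9056], 'eef_rot': [3.1411, -0.0009, -0.0483], 'force': [1.2499, -1.6519, 1.4078], 'opening': 1.0102}
```

```bash
python3 -c "
from plan import *
rows([430,32,220],tgt(30,-.05),5)"
```

```text
{"linear": [[1.39, -0.26, 0.62], [1.31, -0.25, 0.76], [1.23, -0.26, 0.89], [1.13, -0.26, 1.02], [1.02, -0.26, 1.13]], "rot": [[0.0, 6.0, 0.0], [0.0, 6.0, 0.0], [0.0, 6.0, 0.0], [0.0, 6.0, 0.0], [0.0, 6.0, 0.0]]}
end [430.  32. 220.]
```

```bash
python3 -m creep '{"linear": [[1.4,-0.25,0.6],[1.3,-0.25,0.75],[1.2,-0.25,0.9],[1.1,-0.25,1.0],[1.0,-0.25,1.1]],"rot":[[0,6,0],[0,6,0],[0,6,0],[0,6,0],[0,6,0]]}'; python3 sv.py; python3 -c "
from plan import *
rows([490,36,200],tgt(60,-.05),5)"
```

```text
time: 5.57
position: [429.9, 30.0, 220.8]
eef_rot: [3.141, -0.53, -0.046]
force: [1.8, -0.3, 0.5]
opening: 0.5
{'time': 5.5667, 'qpos': [0.4686, -0.2742, -0.608, 2.4081, -0.1167, 0.4403, -1.6877], 'position': [429.9131, 29.9727, 220.758], 'eef_rot': [3.1412, -0.5303, -0.046], 'force': [1.7805, -0.3304, 0.518], 'opening': 0.504}
{"linear": [[0.82, -0.18, 0.96], [0.72, -0.17, 1.04], [0.6, -0.18, 1.11], [0.49, -0.17, 1.17], [0.37, -0.18, 1.21]], "rot": [[-0.0, 5.9, 0.0], [-0.0, 5.9, 0.0], [-0.0, 5.9, 0.0], [-0.0, 5.9, 0.0], [-0.0, 5.9, 0.0]]}
end [490.  36. 200.]
```

```bash
cat > kin.py <<'E'
import numpy as np,json
from scipy.optimize import least_squares
from scipy.spatial.transform import Rotation as Ro
# axes: z,y,z,y,z,y,z with signs
def fk(q,k):
    s=k["s"];o=k["o"]
    p=np.zeros(3);R=Ro.identity()
    ax="zyzyzyz"
    for i in range(7):
        p=p+R.apply(o[i]);v=np.zeros(3);v["xyz".index(ax[i])]=s[i]*q[i];R=R*Ro.from_rotvec(v)
    p=p+R.apply(o[7]);R=R*Ro.from_rotvec(k["rt"])
    return p,R
def unpack(x,s):
    o=np.zeros((8,3));
    # gauge: z shoulder, (x,y) offsets
    o[1]=[0,x[0],x[1]];o[2]=[x[2],0,x[3]];o[3]=[0,x[4],0];o[4]=[x[5],0,x[6]];o[5]=[0,x[7],0];o[6]=[x[8],0,0];o[7]=[0,0,x[9]]
    o[3]=[x[2],x[4],x[3]];o[2]=0;o[5]=[x[5],x[7],x[6]];o[4]=0
    return dict(s=s,o=o,rt=np.array([0,0,x[10]]))
def fit(D,s,verbose=0):
    def res(x):
        k=unpack(x,s);r=[]
        for d in D:
            p,R=fk(d["qpos"],k);r+=list((p-d["position"])/1.);r+=list((R.inv()*Ro.from_euler("xyz",d["eef_rot"])).as_rotvec()*300)
        pri=(x[[0,2,4,5,7,8]])/100
        return np.r_[r,pri*.3,(x[[1,3,6,9]]-[350,400,400,250])/200*.3]
    best=None
    for y0 in(0,1.57,-1.57,3.1):
        r=least_squares(res,[0,350,0,400,0,0,400,0,0,250,y0])
        if best is None or r.cost<best.cost:best=r
    return best,res
if __name__=="__main__":
    import itertools
    D=[json.loads(l) for l in open("log.jsonl")]
    out=[]
    for s1,s3,s5,s7 in itertools.product((1,-1),repeat=4):
        s=[s1,1,s3,1,s5,1,s7];b,res=fit(D,s);out.append((b.cost,s,b.x))
    out.sort(key=lambda a:a[0])
    for c,s,x in out[:4]:print(round(c,2),s,np.round(x,1).tolist(),round(x[-1],3))
    c,s,x=out[0];json.dump([s,x.tolist()],open("kin.json","w"))
    _,res=fit(D,s);print(np.round(res(x)[:6*len(D)].reshape(-1,6),1))
E
python3 kin.py
```

```text
0.03 [-1, 1, -1, 1, -1, 1, -1] [-14.6, 289.5, -0.0, 501.8, -16.1, 0.2, 469.9, -0.1, -0.0, 333.8, 1.6] 1.571
3234.65 [-1, 1, -1, 1, 1, 1, -1] [-22.5, 134.5, -7.7, 495.8, 91.7, -106.6, 422.4, -96.5, -2.2, 291.7, 1.6] 1.628
45263.4 [1, 1, 1, 1, -1, 1, 1] [-442.8, 2483.7, 328.7, -962.2, 1349.4, 954.0, 392.8, -1324.7, 189.7, 246.7, 4.3] 4.35
57048.93 [1, 1, -1, 1, 1, 1, -1] [501.5, -542.4, 137.9, -614.2, -1314.3, -831.9, -512.2, 379.1, 171.3, -401.6, 3.0] 3.036
[[ 0.  0.  0.  0. -0.  0.]
 [ 0.  0. -0. -0.  0.  0.]
 [-0. -0.  0. -0.  0. -0.]
 [-0. -0. -0.  0. -0.  0.]
 [-0. -0.  0.  0.  0.  0.]]
```

```bash
cat > ik.py <<'E'
from kin import *
s,x=json.load(open("kin.json"));K=unpack(np.array(x),s)
lo=np.array([-2.81,-.39,-1.27,.06,-1.19,.19,-2.82]);hi=np.array([2.81,2.02,1.25,2.57,4.33,2,2.82])
def tgt(tilt,yaw,flip=0):
    return Ro.from_euler("xyz",[np.pi,0,yaw])*Ro.from_rotvec([0,np.radians(tilt),0])*Ro.from_rotvec([0,0,np.pi*flip])
def ik(p,R,q0,w=.02):
    m=.03
    def f(q):
        a,B=fk(q,K);return np.r_[(a-p)/10,(B.inv()*R).as_rotvec()*30,w*(q-q0)]
    r=least_squares(f,np.clip(q0,lo+m,hi-m),bounds=(lo+m-1e-6,hi-m+1e-6));e=f(r.x)[:6]
    return r.x,np.linalg.norm(e[:3])*10,np.linalg.norm(e[3:])/30
if __name__=="__main__":
    rng=np.random.default_rng(0)
    for tilt in(45,60,70,80,90):
      for flip in(0,1):
        sols=[]
        for i in range(14):
            q0=rng.uniform(lo,hi)
            q,e1,e2=ik([566,39,60],tgt(tilt,-.05,flip),q0,.001)
            if e1<2 and e2<.02:
                q2,f1,f2=ik([566,39,270],tgt(tilt,-.05,flip),q,.02)
                el=fk(q,K)
                sols.append((np.round(q,2).tolist(),np.round(q2,2).tolist(),round(f1),round(f2,2)))
        print(tilt,flip,len(sols))
        for a in sols[:3]:print("  ",a)
E
python3 ik.py
```

```text
45 0 4
   ([-0.28, 0.42, 0.04, 2.45, 2.74, 0.52, 1.7], [-0.0, -0.05, -0.25, 2.37, 1.7, 0.22, 2.79], 14, np.float64(0.09))
   ([-1.23, 0.96, 1.22, 2.47, 3.81, 0.75, 0.22], [-0.01, -0.05, -0.25, 2.37, 1.7, 0.22, 2.79], 14, np.float64(0.09))
   ([0.17, 0.45, -0.45, 2.43, 2.5, 0.6, 2.05], [-0.0, -0.05, -0.25, 2.37, 1.7, 0.22, 2.79], 14, np.float64(0.09))
45 1 11
   ([-0.39, 0.42, 0.16, 2.45, 2.81, 0.51, -1.53], [-0.87, -0.13, 0.59, 2.32, 1.07, 0.33, 0.33], 0, np.float64(0.0))
   ([-0.9, 0.56, 0.75, 2.47, 3.29, 0.51, -2.16], [-1.52, -0.36, 1.11, 2.33, 1.35, 0.59, 0.16], 0, np.float64(0.0))
   ([-0.59, 0.45, 0.38, 2.46, 2.96, 0.49, -1.73], [-1.27, -0.22, 0.94, 2.32, 1.22, 0.43, 0.23], 0, np.float64(0.0))
60 0 9
   ([-0.15, 0.63, -0.16, 2.54, 2.77, 1.1, 1.66], [-0.1, -0.05, -0.19, 2.47, 2.35, 0.42, 2.13], 0, np.float64(0.0))
   ([-0.15, 0.63, -0.16, 2.54, 2.77, 1.1, 1.66], [-0.1, -0.05, -0.19, 2.47, 2.35, 0.42, 2.13], 0, np.float64(0.0))
   ([-0.06, 0.63, -0.25, 2.54, 2.75, 1.11, 1.72], [-0.02, -0.05, -0.27, 2.47, 2.36, 0.41, 2.12], 0, np.float64(0.0))
60 1 6
   ([-0.15, 0.63, -0.16, 2.54, 
[... 1731 characters left out ...]
0 11
   ([-0.97, 1.4, 0.46, 2.46, 2.33, 1.69, 0.76], [0.7, 1.02, -1.24, 2.54, 2.93, 1.78, 2.5], 32, np.float64(0.05))
   ([-1.15, 1.52, 0.58, 2.47, 2.26, 1.53, 0.6], [0.7, 1.02, -1.24, 2.54, 2.93, 1.78, 2.5], 32, np.float64(0.05))
   ([-1.31, 1.66, 0.68, 2.47, 2.23, 1.36, 0.43], [0.7, 1.02, -1.24, 2.54, 2.93, 1.78, 2.5], 32, np.float64(0.05))
90 1 7
   ([-0.53, 1.23, 0.13, 2.46, 2.56, 1.97, -1.96], [0.7, 1.02, -1.24, 2.54, 2.93, 1.78, -0.64], 32, np.float64(0.05))
   ([1.09, 1.99, -0.98, 2.43, 3.85, 1.53, -0.03], [0.7, 1.02, -1.24, 2.54, 2.93, 1.78, -0.64], 32, np.float64(0.05))
   ([-1.17, 1.54, 0.6, 2.47, 2.26, 1.5, -2.57], [0.7, 1.02, -1.24, 2.54, 2.93, 1.78, -0.64], 32, np.float64(0.05))
```

```bash
cat > srch.py <<'E'
from ik import *
qc=np.array(json.loads(open("log.jsonl").readlines()[-1])["qpos"])
rng=np.random.default_rng(1)
out=[]
for yaw in(-60,-45,-30,30,45,60):
  for yl in(-60,0,60,110):
    for tilt in(55,65,75):
      P=np.array([711.8-148+.05*yl,31.7+yl+7.4,0])
      for sd in range(3):
        q0=qc if sd==0 else np.clip(np.array([rng.uniform(-1,1),.5,rng.uniform(-1,1),2.2,[1.5,2.8][sd-1] if yaw>0 or sd==2 else -1,1,0]),lo,hi)
        for flip in(0,1):
          q=q0;ok=1;Q=[]
          for z in(60,130,200,270):
            q,e1,e2=ik(P+[0,0,z],tgt(tilt,np.radians(yaw),flip),q,.01)
            if e1>2 or e2>.02: ok=0;break
            Q.append(q)
          if ok:
            Q=np.array(Q);mar=np.minimum(Q-lo,hi-Q).min();out.append((mar,yaw,yl,tilt,flip,np.round(Q[0],2).tolist(),np.round(Q[-1],2).tolist(),round(np.abs(np.diff(Q,axis=0)).max(),2)))
out.sort(key=lambda a:-a[0])
for o in out[:25]:print(*o)
E
time python3 srch.py
```

```text
0.57176755877862 -60 60 55 1 [-0.49, 0.73, -0.29, 1.94, 1.22, 1.27, -1.1] [-0.44, 0.39, -0.34, 1.88, 1.06, 1.43, -0.72] 0.13
0.5435108425001536 -45 110 55 1 [-0.39, 0.74, -0.5, 2.03, 1.46, 1.31, -1.11] [-0.3, 0.36, -0.6, 1.96, 1.21, 1.37, -0.69] 0.15
0.5387078910708136 -60 0 65 1 [-0.52, 0.79, -0.21, 2.01, 1.35, 1.34, -1.24] [-0.48, 0.4, -0.25, 2.0, 1.21, 1.45, -0.84] 0.14
0.5385031612330771 -45 110 55 1 [-0.53, 0.7, -0.32, 2.03, 1.39, 1.2, -1.1] [-0.47, 0.33, -0.39, 1.96, 1.16, 1.3, -0.66] 0.15
0.538121644430559 -60 0 55 1 [-0.37, 0.7, -0.32, 2.03, 1.32, 1.24, -1.13] [-0.31, 0.33, -0.38, 1.96, 1.1, 1.36, -0.71] 0.15
0.5371782364754152 -60 0 55 1 [-0.4, 0.7, -0.28, 2.03, 1.3, 1.22, -1.13] [-0.34, 0.33, -0.34, 1.96, 1.1, 1.35, -0.7] 0.15
0.5353848905872587 -60 0 75 1 [-0.78, 0.9, 0.06, 1.99, 1.28, 1.32, -1.31] [-0.79, 0.48, 0.07, 2.02, 1.23, 1.45, -0.94] 0.15
0.533198911473705 -45 110 65 1 [-0.65, 0.8, -0.24, 2.02, 1.45, 1.34, -1.23] [-0.61, 0.4, -0.3, 2.0, 1.28, 1.4, -0.82] 0.15
0.5245004829751734 -45 110 75 1 [-0.81, 0.9, -0.1, 1.99, 1.44, 1.42, -1.32] [-0.79, 0.48, -0.13, 2.03, 1.3
[... 1380 characters left out ...]
, 1.28, 2.36] 0.15
0.45695631760137445 -45 60 55 1 [-0.45, 0.67, -0.33, 2.11, 1.47, 1.17, -1.14] [-0.38, 0.27, -0.4, 2.04, 1.19, 1.23, -0.65] 0.17
0.4566650696193775 -45 60 55 1 [-0.46, 0.67, -0.32, 2.11, 1.47, 1.16, -1.14] [-0.39, 0.27, -0.39, 2.04, 1.19, 1.23, -0.65] 0.17
0.45342180106284946 -60 -60 65 1 [-0.43, 0.77, -0.2, 2.1, 1.44, 1.3, -1.28] [-0.38, 0.34, -0.25, 2.08, 1.27, 1.37, -0.84] 0.16
0.45339060262161857 -60 -60 75 0 [-0.49, 0.89, -0.17, 2.07, 1.47, 1.46, 1.75] [-0.46, 0.44, -0.21, 2.11, 1.37, 1.5, 2.16] 0.16
0.4525497827072775 -60 -60 75 1 [-0.51, 0.89, -0.15, 2.07, 1.46, 1.44, -1.39] [-0.49, 0.44, -0.18, 2.11, 1.36, 1.49, -0.98] 0.16
real	4m41.101s
user	4m39.350s
sys	0m0.185s
```

```bash
cat > goal.py <<'E'
from ik import *
qc=np.array(json.loads(open("log.jsonl").readlines()[-1])["qpos"])
for yaw,yl,tilt in((-45,-80,60),(-45,-80,65),(-52,-80,62),(-40,-90,60)):
    P=np.array([711.8-148+.05*yl,31.7+yl+7.4,0]);u=np.array([np.cos(np.radians(yaw)),np.sin(np.radians(yaw)),0])
    q=np.array([-.4,.5,-.25,2.05,1.35,1.2,-1.1]);print(yaw,yl,tilt,P)
    for o,z in((90,200),(90,60),(0,60),(0,160),(0,270),(90,270)):
        q,e1,e2=ik(P-u*o+[0,0,z],tgt(tilt,np.radians(yaw),1),q,.01)
        print("  ",o,z,np.round(q,2).tolist(),round(e1,1),round(e2,3),round(np.minimum(q-lo,hi-q).min(),2))
E
python3 goal.py
```

```text
-45 -80 60 [559.8 -40.9   0. ]
   90 200 [-0.45, 0.28, -0.33, 2.34, 1.36, 1.19, -0.99] 0.0 0.0 0.23
   90 60 [-0.49, 0.66, -0.28, 2.35, 1.58, 1.21, -1.39] 0.0 0.0 0.22
   0 60 [-0.35, 0.66, -0.18, 2.3, 1.76, 1.11, -1.33] 0.0 0.0 0.27
   0 160 [-0.33, 0.4, -0.2, 2.31, 1.6, 1.06, -1.05] 0.0 0.0 0.26
   0 270 [-0.31, 0.16, -0.22, 2.25, 1.4, 1.05, -0.71] 0.0 0.0 0.32
   90 270 [-0.43, 0.12, -0.33, 2.29, 1.25, 1.2, -0.77] 0.0 0.0 0.28
-45 -80 65 [559.8 -40.9   0. ]
   90 200 [-0.49, 0.35, -0.32, 2.35, 1.41, 1.28, -1.09] 0.0 0.0 0.22
   90 60 [-0.53, 0.73, -0.27, 2.34, 1.59, 1.31, -1.46] 0.0 0.0 0.23
   0 60 [-0.39, 0.72, -0.17, 2.3, 1.78, 1.21, -1.41] 0.0 0.0 0.27
   0 160 [-0.38, 0.46, -0.19, 2.32, 1.65, 1.16, -1.16] 0.0 0.0 0.25
   0 270 [-0.36, 0.2, -0.2, 2.28, 1.49, 1.12, -0.83] 0.0 0.0 0.29
   90 270 [-0.49, 0.18, -0.31, 2.32, 1.32, 1.28, -0.88] 0.0 0.0 0.25
-52 -80 62 [559.8 -40.9   0. ]
   90 200 [-0.48, 0.37, -0.32, 2.24, 1.28, 1.3, -1.02] 0.0 0.0 0.33
   90 60 [-0.52, 0.71, -0.27, 2.24, 1.45, 1.28, -1.36] 0.0 0.0 0.33
   0 60 [-0.39, 0.7, -0.18, 2.22, 1.61, 1.17, -1.31] 0.0 0.0 0.35
   0 160 [-0.36, 0.46, -0.2, 2.24, 1.49, 1.17, -1.07] 0.0 0.0 0.33
   0 270 [-0.34, 0.23, -0.22, 2.19, 1.34, 1.18, -0.77] 0.0 0.0 0.38
   90 270 [-0.47, 0.23, -0.32, 2.2, 1.21, 1.33, -0.83] 0.0 0.0 0.37
-40 -90 60 [559.3 -50.9   0. ]
   90 200 [-0.42, 0.22, -0.31, 2.42, 1.45, 1.11, -1.0] 0.0 0.0 0.15
   90 60 [-0.46, 0.64, -0.28, 2.43, 1.71, 1.2, -1.45] 0.0 0.0 0.14
   0 60 [-0.31, 0.64, -0.17, 2.36, 1.91, 1.09, -1.38] 0.0 0.0 0.21
   0 160 [-0.3, 0.37, -0.19, 2.37, 1.73, 1.0, -1.09] 0.0 0.0 0.2
   0 270 [-0.28, 0.11, -0.2, 2.31, 1.49, 0.95, -0.7] 0.0 0.0 0.26
   90 270 [-0.4, 0.05, -0.32, 2.37, 1.32, 1.1, -0.75] 0.0 0.0 0.2
```

```bash
cat > path1.py <<'E'
from ik import *
import sys
from plan import pose
qc=np.array(json.loads(open("log.jsonl").readlines()[-1])["qpos"])
qw=np.array(json.loads(sys.argv[1]));n=int(sys.argv[2])
p0,R0=pose();p=p0;R=R0
out={"linear":[],"rot":[]}
for i in range(n):
    q=qc+(qw-qc)*(i+1)/n;a,B=fk(q,K)
    d=np.round(R.inv().apply(a-p)/10,1);w=np.round(np.degrees((R.inv()*B).as_rotvec()),1)
    p=p+R.apply(d*10);R=R*Ro.from_rotvec(np.radians(w))
    out["linear"].append(d.tolist());out["rot"].append(w.tolist())
    wr=p-334*R.as_matrix()[:,2]
    print(np.round(p),"wrist",np.round(wr),round(np.linalg.norm(w),1),round(np.linalg.norm(d),1))
    if (i+1)%5==0:print(json.dumps(out));out={"linear":[],"rot":[]}
E
python3 - <<'E'
from ik import *
q,e1,e2=ik([496,23,220],tgt(65,np.radians(-45),1),np.array([-.49,.35,-.32,2.35,1.41,1.28,-1.09]),.01);print(np.round(q,3).tolist(),e1,e2)
E
python3 path1.py "[-0.483, 0.305, -0.322, 2.345, 1.38, 1.275, -1.04]" 20
```

```text
[-0.486, 0.296, -0.326, 2.345, 1.385, 1.28, -1.031] 3.4928323966392533e-06 1.5757724435856916e-08
[418.  34. 206.] wrist [266.  44. 504.] 7.7 1.9
[406.  34. 194.] wrist [271.  50. 499.] 7.8 1.7
[395.  33. 184.] wrist [276.  57. 495.] 7.8 1.5
[385.  29. 174.] wrist [280.  63. 489.] 7.7 1.4
[377.  25. 165.] wrist [285.  72. 482.] 7.9 1.3
{"linear": [[-1.8, -0.3, 0.6], [-1.6, -0.2, 0.6], [-1.4, -0.2, 0.5], [-1.3, -0.1, 0.6], [-1.1, -0.1, 0.6]], "rot": [[-0.4, -3.3, -7.0], [-0.4, -3.3, -7.1], [-0.6, -3.1, -7.1], [-0.7, -3.0, -7.1], [-0.9, -3.0, -7.2]]}
[370.  19. 159.] wrist [288.  81. 476.] 7.7 1.1
[366.  12. 154.] wrist [292.  90. 470.] 7.8 1.0
[364.   4. 150.] wrist [295.  99. 462.] 7.8 0.9
[364.  -4. 148.] wrist [298. 109. 455.] 7.8 0.8
[367. -12. 148.] wrist [300. 119. 448.] 7.8 0.8
{"linear": [[-1.0, 0.0, 0.5], [-0.8, 0.2, 0.5], [-0.7, 0.2, 0.5], [-0.6, 0.4, 0.4], [-0.5, 0.6, 0.3]], "rot": [[-1.1, -2.9, -7.1], [-1.2, -2.9, -7.1], [-1.4, -2.8, -7.1], [-1.6, -2.8, -7.1], [-1.8, -2.8, -7.0]]}
[371. -19. 149.] wrist [301. 129. 440.] 7.7 0.9
[379. -25. 151.] wrist [302. 141. 431.] 7.7 1.0
[388. -28. 156.] wrist [302. 153. 423.] 7.7 1.1
[400. -31. 162.] wrist [302. 164. 415.] 7.6 1.3
[414. -30. 168.] wrist [301. 175. 405.] 7.6 1.5
{"linear": [[-0.4, 0.7, 0.3], [-0.3, 0.9, 0.2], [-0.3, 1.1, 0.0], [-0.3, 1.3, 0.0], [-0.2, 1.5, -0.1]], "rot": [[-2.0, -2.8, -6.9], [-2.2, -2.9, -6.8], [-2.4, -3.0, -6.7], [-2.5, -3.0, -6.5], [-2.8, -3.1, -6.4]]}
[429. -27. 176.] wrist [299. 188. 397.] 7.6 1.8
[445. -21. 184.] wrist [296. 200. 387.] 7.6 1.8
[461. -11. 193.] wrist [292. 212. 377.] 7.5 2.1
[478.   3. 204.] wrist [289. 224. 368.] 7.5 2.5
[494.  19. 214.] wrist [283. 235. 358.] 7.4 2.5
{"linear": [[-0.3, 1.7, -0.3], [-0.3, 1.8, -0.3], [-0.4, 2.0, -0.5], [-0.6, 2.3, -0.6], [-0.6, 2.3, -0.7]], "rot": [[-2.9, -3.3, -6.2], [-3.0, -3.3, -6.1], [-3.2, -3.5, -5.8], [-3.3, -3.7, -5.6], [-3.4, -3.8, -5.4]]}
```

```bash
python3 path1.py "[-0.483, 0.305, -0.322, 2.345, 1.38, 1.275, -1.04]" 25 | grep linear
```

```text
{"linear": [[-1.4, -0.2, 0.5], [-1.3, -0.2, 0.4], [-1.2, -0.2, 0.5], [-1.1, -0.2, 0.5], [-1.0, -0.1, 0.5]], "rot": [[-0.3, -2.7, -5.6], [-0.3, -2.6, -5.6], [-0.4, -2.5, -5.7], [-0.5, -2.5, -5.7], [-0.6, -2.5, -5.7]]}
{"linear": [[-1.0, -0.1, 0.4], [-0.8, -0.0, 0.5], [-0.7, 0.1, 0.4], [-0.6, 0.1, 0.4], [-0.6, 0.2, 0.4]], "rot": [[-0.7, -2.3, -5.7], [-0.8, -2.4, -5.7], [-1.0, -2.3, -5.8], [-1.0, -2.2, -5.7], [-1.1, -2.3, -5.6]]}
{"linear": [[-0.5, 0.3, 0.3], [-0.4, 0.4, 0.3], [-0.3, 0.5, 0.2], [-0.3, 0.7, 0.2], [-0.3, 0.7, 0.1]], "rot": [[-1.3, -2.2, -5.7], [-1.4, -2.3, -5.6], [-1.5, -2.2, -5.5], [-1.6, -2.3, -5.5], [-1.8, -2.3, -5.5]]}
{"linear": [[-0.2, 0.8, 0.1], [-0.3, 1.0, 0.0], [-0.2, 1.1, -0.0], [-0.2, 1.3, -0.2], [-0.2, 1.3, -0.2]], "rot": [[-1.9, -2.4, -5.3], [-2.0, -2.4, -5.3], [-2.1, -2.4, -5.2], [-2.2, -2.6, -5.1], [-2.3, -2.6, -4.9]]}
{"linear": [[-0.3, 1.5, -0.2], [-0.3, 1.5, -0.4], [-0.4, 1.7, -0.4], [-0.5, 1.9, -0.4], [-0.5, 1.9, -0.6]], "rot": [[-2.5, -2.7, -4.9], [-2.5, -2.7, -4.7], [-2.6, -2.9, -4.6], [-2.6, -2.9, -4.4], [-2.7, -3.1, -4.3]]}
```

```bash
python3 -m creep '{"linear": [[-1.4, -0.2, 0.5], [-1.3, -0.2, 0.4], [-1.2, -0.2, 0.5], [-1.1, -0.2, 0.5], [-1.0, -0.1, 0.5]], "rot": [[-0.3, -2.7, -5.6], [-0.3, -2.6, -5.6], [-0.4, -2.5, -5.7], [-0.5, -2.5, -5.7], [-0.6, -2.5, -5.7]]}'; python3 sv.py
```

```text
time: 5.98
position: [384.7, 29.4, 172.6]
eef_rot: [2.911, -0.238, 0.459]
force: [0.8, -0.3, -0.6]
opening: 0.4
{'time': 5.9833, 'qpos': [0.4364, -0.1644, -0.6889, 2.3884, 0.1324, 0.608, -1.4979], 'position': [384.6905, 29.4336, 172.6308], 'eef_rot': [2.9111, -0.2376, 0.4593], 'force': [0.7817, -0.2532, -0.6101], 'opening': 0.3541}
```

```bash
python3 -m creep '{"linear": [[-1.0, -0.1, 0.4], [-0.8, 0, 0.5], [-0.7, 0.1, 0.4], [-0.6, 0.1, 0.4], [-0.6, 0.2, 0.4]], "rot": [[-0.7, -2.3, -5.7], [-0.8, -2.4, -5.7], [-1.0, -2.3, -5.8], [-1.0, -2.2, -5.7], [-1.1, -2.3, -5.6]]}'; python3 sv.py
```

```text
time: 6.4
position: [362.9, 3.2, 149.3]
eef_rot: [2.798, 0.099, 0.88]
force: [1.4, -1.0, 0.2]
opening: 0.8
{'time': 6.4, 'qpos': [0.4016, -0.0386, -0.7929, 2.3744, 0.4687, 0.7708, -1.4013], 'position': [362.8931, 3.1926, 149.2914], 'eef_rot': [2.7984, 0.0986, 0.8798], 'force': [1.4223, -0.9671, 0.2143], 'opening': 0.7716}
```

```bash
python3 -m creep '{"linear": [[-0.5, 0.3, 0.3], [-0.4, 0.4, 0.3], [-0.3, 0.5, 0.2], [-0.3, 0.7, 0.2], [-0.3, 0.7, 0.1]], "rot": [[-1.3, -2.2, -5.7], [-1.4, -2.3, -5.6], [-1.5, -2.2, -5.5], [-1.6, -2.3, -5.5], [-1.8, -2.3, -5.5]]}'; python3 sv.py
```

```text
time: 6.82
position: [378.6, -24.8, 152.1]
eef_rot: [2.774, 0.455, 1.28]
force: [-0.0, 0.5, 0.0]
opening: 0.3
{'time': 6.8167, 'qpos': [0.3078, 0.1104, -0.8585, 2.3586, 0.8234, 0.9805, -1.3241], 'position': [378.5864, -24.7614, 152.1], 'eef_rot': [2.7744, 0.455, 1.2802], 'force': [-0.0191, 0.5215, 0.0437], 'opening': 0.3489}
```

```bash
python3 -m creep '{"linear": [[-0.2, 0.8, 0.1], [-0.3, 1.0, 0], [-0.2, 1.1, 0], [-0.2, 1.3, -0.2], [-0.2, 1.3, -0.2]], "rot": [[-1.9, -2.4, -5.3], [-2.0, -2.4, -5.3], [-2.1, -2.4, -5.2], [-2.2, -2.6, -5.1], [-2.3, -2.6, -4.9]]}'; python3 sv.py
```

```text
time: 7.23
position: [428.6, -26.3, 175.6]
eef_rot: [2.853, 0.809, 1.721]
force: [-0.4, -0.0, 1.5]
opening: 0.7
{'time': 7.2333, 'qpos': [0.1577, 0.2689, -0.8734, 2.3435, 1.1496, 1.2295, -1.2124], 'position': [428.5652, -26.2647, 175.5751], 'eef_rot': [2.8526, 0.8094, 1.7211], 'force': [-0.3631, -0.0392, 1.4698], 'opening': 0.6863}
```

```bash
python3 -m creep '{"linear": [[-0.3, 1.5, -0.2], [-0.3, 1.5, -0.4], [-0.4, 1.7, -0.4], [-0.5, 1.9, -0.4], [-0.5, 1.9, -0.6]], "rot": [[-2.5, -2.7, -4.9], [-2.5, -2.7, -4.7], [-2.6, -2.9, -4.6], [-2.6, -2.9, -4.4], [-2.7, -3.1, -4.3]]}'; python3 sv.py
python3 - <<'E'
from ik import *
from plan import pose,rows
p,R=pose();R1=tgt(65,np.radians(-45),1);print(np.degrees((R.inv()*R1).as_rotvec()),R.as_matrix()[:,2])
q=np.array(json.loads(open("log.jsonl").readlines()[-1])["qpos"])
for P in([496,23,220],[496,23,60],[560,-41,60],[560,-41,270]):
    q,a,b=ik(P,R1,q,.01);print(np.round(q,2).tolist(),round(a,1),round(b,3),round(np.minimum(q-lo,hi-q).min(),2))
rows([496,23,170],R1,5)
E
```

```text
time: 7.65
position: [494.6, 20.1, 212.8]
eef_rot: [-3.125, 1.123, 2.36]
force: [1.2, 0.1, 0.5]
opening: 0.5
{'time': 7.65, 'qpos': [-0.0224, 0.4114, -0.8429, 2.3303, 1.4574, 1.469, -1.0469], 'position': [494.5822, 20.0816, 212.8053], 'eef_rot': [-3.1246, 1.1228, 2.3605], 'force': [1.1921, 0.1267, 0.5229], 'opening': 0.5129}
[-0.75031207 -0.66727308  0.11015653] [ 0.62801434 -0.64654893 -0.43309637]
[-0.03, 0.4, -0.85, 2.33, 1.46, 1.47, -1.04] 0.0 0.0 0.24
[-0.18, 0.84, -0.66, 2.33, 1.69, 1.6, -1.42] 0.0 0.0 0.24
[-0.04, 0.8, -0.56, 2.29, 1.87, 1.47, -1.32] 0.0 0.0 0.28
[0.07, 0.25, -0.67, 2.27, 1.53, 1.23, -0.83] 0.0 0.0 0.3
{"linear": [[0.78, 0.07, 0.35], [0.78, 0.06, 0.35], [0.78, 0.07, 0.35], [0.79, 0.06, 0.35], [0.78, 0.06, 0.34]], "rot": [[-0.2, -0.1, 0.0], [-0.2, -0.1, 0.0], [-0.2, -0.1, 0.0], [-0.2, -0.1, 0.0], [-0.2, -0.1, 0.0]]}
end [495.9  23.  170. ]
```

Run:
```python
from h import *
a=[viewer.snapshot(n) for n in("scene","top")]
cv2.imwrite("pics/pre.png",np.hstack([cv2.resize(x[80:400,140:500],(400,356)) for x in a]))
```

```text
(no output)
```

View pics/pre.png

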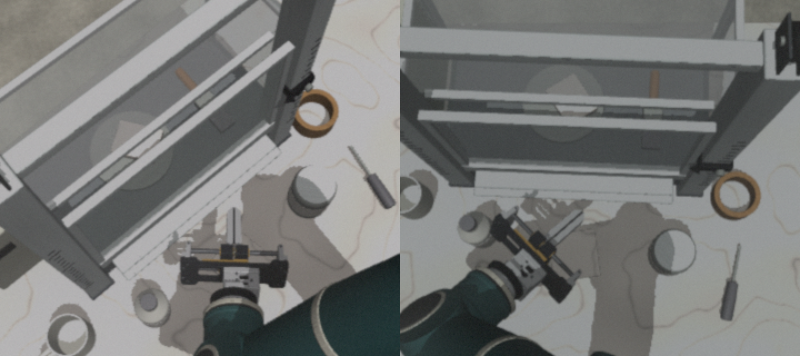

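Run:
```python
from plan import *
import ik
rows([495,3,60],ik.tgt(65,np.radians(-45),1),5)
```

```text
{"linear": [[2.62, -0.22, 1.57], [2.62, -0.22, 1.55], [2.63, -0.22, 1.55], [2.63, -0.23, 1.54], [2.64, -0.23, 1.52]], "rot": [[-0.1, -0.2, 0.0], [-0.1, -0.2, 0.0], [-0.1, -0.2, 0.0], [-0.1, -0.2, 0.0], [-0.1, -0.2, 0.0]]}
end [495.    3.   60.1]
```

```bash
python3 -m creep '{"linear": [[2.6,-0.2,1.6],[2.6,-0.2,1.6],[2.6,-0.2,1.5],[2.6,-0.2,1.5],[2.6,-0.2,1.5]],"rot":[[-0.1,-0.2,0],[-0.1,-0.2,0],[-0.1,-0.2,0],[-0.1,-0.2,0],[-0.1,-0.2,0]]}' ; python3 sv.py
python3 - <<'E'
from plan import *
import ik
a=[viewer.snapshot(n) for n in("scene","top")]
cv2.imwrite("pics/pre2.png",np.hstack([cv2.resize(x[80:400,140:500],(400,356)) for x in a]))
rows([557,-61,55],ik.tgt(65,np.radians(-45),1),5)
E
```

```text
time: 8.17
position: [495.3, 1.2, 60.5]
eef_rot: [-3.141, 1.137, 2.347]
force: [0.4, 1.0, 0.7]
opening: 0.5
{'time': 8.1667, 'qpos': [-0.1406, 0.8333, -0.6531, 2.3535, 1.7174, 1.5879, -1.43], 'position': [495.2614, 1.1573, 60.5081], 'eef_rot': [-3.1414, 1.1367, 2.3468], 'force': [0.4274, 1.0002, 0.7219], 'opening': 0.4723}
{"linear": [[-0.7, 0.04, 1.62], [-0.7, 0.04, 1.62], [-0.71, 0.04, 1.62], [-0.7, 0.03, 1.62], [-0.7, 0.03, 1.62]], "rot": [[-0.1, -0.0, 0.0], [-0.1, -0.0, 0.0], [-0.1, -0.0, 0.0], [-0.1, -0.0, 0.0], [-0.1, -0.0, 0.0]]}
end [557. -61.  55.]
```

View pics/pre2.png

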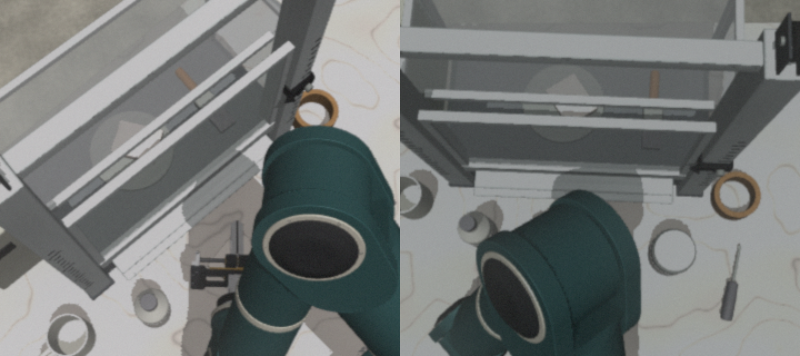

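Run:
```python
from ik import *
from plan import pose,rows
q=np.array(json.loads(open("log.jsonl").readlines()[-1])["qpos"])
R1=tgt(65,np.radians(-40),1)*Ro.from_euler("z",-90,degrees=True)
print(R1.as_matrix())
for P in([490,0,88],[490,0,60],[554,-55,65],[554,-55,150],[554,-55,280],[490,0,280]):
    q,a,b=ik(P,R1,q,.01);print(P,np.round(q,2).tolist(),round(a,1),round(b,3),round(np.minimum(q-lo,hi-q).min(),2))
rows([490,0,88],R1,15)
```

```text
[[-6.42787610e-01 -3.23744371e-01  6.94272044e-01]
 [-7.66044443e-01  2.71653782e-01 -5.82563416e-01]
 [ 5.55111512e-17 -9.06307787e-01 -4.22618262e-01]]
[490, 0, 88] [-0.22, 0.7, -0.56, 2.44, 1.74, 1.46, 0.15] 0.0 0.0 0.13
[490, 0, 60] [-0.24, 0.78, -0.53, 2.43, 1.78, 1.49, 0.09] 0.0 0.0 0.14
[554, -55, 65] [-0.1, 0.74, -0.43, 2.37, 1.97, 1.36, 0.19] 0.0 0.0 0.2
[554, -55, 150] [-0.06, 0.49, -0.48, 2.39, 1.84, 1.25, 0.38] 0.0 0.0 0.18
[554, -55, 280] [-0.02, 0.14, -0.5, 2.34, 1.59, 1.07, 0.77] 0.0 0.0 0.23
[490, 0, 280] [-0.14, 0.09, -0.62, 2.4, 1.41, 1.2, 0.73] 0.0 0.0 0.17
{"linear": [[-0.18, -0.02, -0.1], [-0.17, -0.04, -0.1], [-0.17, -0.06, -0.1], [-0.16, -0.07, -0.09], [-0.16, -0.1, -0.1]], "rot": [[-0.3, -0.3, -6.1], [-0.3, -0.3, -6.1], [-0.3, -0.3, -6.1], [-0.3, -0.3, -6.1], [-0.3, -0.3, -6.1]]}
{"linear": [[-0.14, -0.1, -0.1], [-0.14, -0.13, -0.09], [-0.12, -0.13, -0.1], [-0.1, -0.14, -0.1], [-0.09, -0.16, -0.09]], "rot": [[-0.3, -0.3, -6.1], [-0.3, -0.3, -6.1], [-0.3, -0.3, -6.1], [-0.3, -0.3, -6.1], [-0.3, -0.3, -6.1]]}
{"linear": [[-0.08, -0.16, -0.1], [-0.05, -0.17, -0.1], [-0.04, -0.18, -0.1], [-0.02, -0.18, -0.1], [-0.0, -0.18, -0.1]], "rot": [[-0.3, -0.3, -6.1], [-0.3, -0.3, -6.1], [-0.3, -0.3, -6.1], [-0.3, -0.3, -6.1], [-0.3, -0.3, -6.1]]}
end [490.   -0.   88.1]
```

```bash
python3 -m creep '{"linear": [[-0.2,0,-0.1],[-0.2,0,-0.1],[-0.2,-0.1,-0.1],[-0.2,-0.1,-0.1],[-0.2,-0.1,-0.1]],"rot":[[-0.3,-0.3,-6.1],[-0.3,-0.3,-6.1],[-0.3,-0.3,-6.1],[-0.3,-0.3,-6.1],[-0.3,-0.3,-6.1]]}'; python3 sv.py
```

```text
time: 8.68
position: [495.3, 1.6, 75.9]
eef_rot: [-2.294, 0.916, -2.94]
force: [-1.2, 0.1, 0.6]
opening: 0.7
{'time': 8.6833, 'qpos': [-0.1743, 0.7865, -0.6221, 2.3831, 1.7254, 1.5646, -0.9049], 'position': [495.2835, 1.5822, 75.9246], 'eef_rot': [-2.2936, 0.9162, -2.9399], 'force': [-1.2172, 0.0567, 0.557], 'opening': 0.6528}
```

```bash
python3 -m creep '{"linear": [[-0.1,-0.1,-0.1],[-0.1,-0.1,-0.1],[-0.1,-0.1,-0.1],[-0.1,-0.1,-0.1],[-0.1,-0.2,-0.1]],"rot":[[-0.3,-0.3,-6.1],[-0.3,-0.3,-6.1],[-0.3,-0.3,-6.1],[-0.3,-0.3,-6.1],[-0.3,-0.3,-6.1]]}'; python3 sv.py;python3 - <<'E'
from ik import *
from plan import rows
R1=tgt(65,np.radians(-40),1)*Ro.from_euler("z",-90,degrees=True)
rows([490,0,80],R1,5)
E
```

```text
time: 9.1
position: [493.5, 1.9, 85.0]
eef_rot: [-2.043, 0.483, -2.522]
force: [-0.2, 0.6, 0.2]
opening: 0.5
{'time': 9.1, 'qpos': [-0.2014, 0.7412, -0.5916, 2.4169, 1.7424, 1.5234, -0.3872], 'position': [493.5374, 1.9108, 85.0167], 'eef_rot': [-2.0427, 0.4834, -2.5222], 'force': [-0.2323, 0.5676, 0.163], 'opening': 0.5496}
{"linear": [[0.12, 0.05, 0.01], [0.11, 0.06, 0.02], [0.1, 0.08, 0.01], [0.1, 0.08, 0.02], [0.08, 0.1, 0.02]], "rot": [[-0.3, -0.1, -6.2], [-0.3, -0.1, -6.2], [-0.3, -0.1, -6.2], [-0.3, -0.1, -6.2], [-0.3, -0.1, -6.2]]}
end [490.  -0.  80.]
```

```bash
python3 -m creep '{"linear": [[0.1,0.05,0],[0.1,0.1,0],[0.1,0.1,0],[0.1,0.1,0],[0.1,0.1,0]],"rot":[[-0.3,-0.1,-6.2],[-0.3,-0.1,-6.2],[-0.3,-0.1,-6.2],[-0.3,-0.1,-6.2],[-0.3,-0.1,-6.2]]}'; python3 sv.py;python3 - <<'E'
from ik import *
from plan import rows
R1=tgt(65,np.radians(-40),1)*Ro.from_euler("z",-90,degrees=True)
rows([554,-54,67],R1,5)
E
```

```text
time: 9.52
position: [489.5, 0.8, 79.6]
eef_rot: [-2.008, -0.002, -2.272]
force: [-0.3, -0.3, 0.2]
opening: 0.6
{'time': 9.5167, 'qpos': [-0.2275, 0.7215, -0.555, 2.4361, 1.7518, 1.471, 0.1358], 'position': [489.5242, 0.8387, 79.642], 'eef_rot': [-2.0078, -0.0015, -2.272], 'force': [-0.3213, -0.2589, 0.1546], 'opening': 0.5793}
{"linear": [[0.01, -0.49, 1.64], [0.0, -0.48, 1.64], [0.01, -0.49, 1.64], [0.0, -0.49, 1.64], [0.01, -0.49, 1.64]], "rot": [[0.0, -0.0, 0.0], [0.0, -0.0, 0.0], [0.0, -0.0, 0.0], [0.0, -0.0, 0.0], [0.0, -0.0, 0.0]]}
end [554. -54.  67.]
```

```bash
python3 -m creep '{"linear": [[0,-0.4,1.6],[0,-0.5,1.65],[0,-0.5,1.65],[0,-0.5,1.65],[0,-0.5,1.65]],"rot":[[0,0,0],[0,0,0],[0,0,0],[0,0,0],[0,0,0]]}'; python3 sv.py;python3 - <<'E'
from h import *
a=[viewer.snapshot(n) for n in("scene","top")]
cv2.imwrite("pics/under.png",np.hstack([cv2.resize(x[80:400,140:500],(400,356)) for x in a]))
E
```

```text
time: 9.93
position: [554.8, -54.3, 67.0]
eef_rot: [-2.007, 0.003, -2.274]
force: [0.2, 0.4, 0.3]
opening: 0.5
{'time': 9.9333, 'qpos': [-0.092, 0.7359, -0.4397, 2.3708, 1.9598, 1.3667, 0.1998], 'position': [554.844, -54.3157, 67.0468], 'eef_rot': [-2.0069, 0.0032, -2.2742], 'force': [0.2389, 0.3745, 0.3421], 'opening': 0.5241}
```

View pics/under.png

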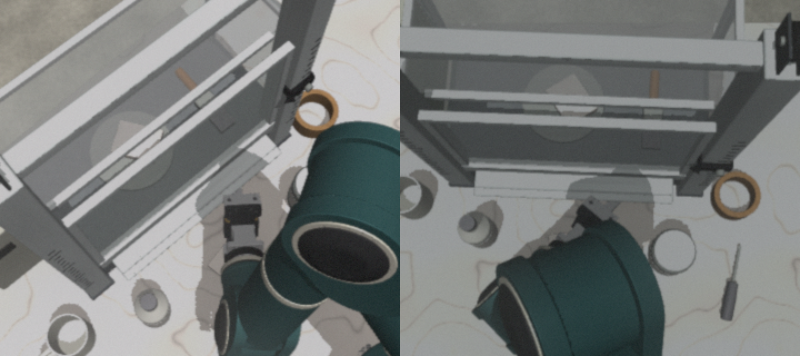

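```bash
python3 -m creep '{"linear": [[0,-0.45,-0.21],[0,-0.45,-0.21],[0,-0.45,-0.21],[0,-0.45,-0.21],[0,-0.45,-0.21]],"rot":[[0,0,0],[0,0,0],[0,0,0],[0,0,0],[0,0,0]]}'; python3 sv.py
```

```text
time: 10.45
position: [553.5, -52.9, 89.9]
eef_rot: [-2.009, 0.0, -2.271]
force: [-0.8, 0.8, -3.9]
opening: 0.6
{'time': 10.45, 'qpos': [-0.0845, 0.6684, -0.457, 2.3826, 1.9256, 1.3368, 0.2486], 'position': [553.5388, -52.9366, 89.8713], 'eef_rot': [-2.0087, 0.0003, -2.2711], 'force': [-0.8141, 0.7553, -3.8692], 'opening': 0.6065}
```

```bash
python3 -m creep '{"linear": [[0,-0.45,-0.21],[0,-0.45,-0.21],[0,-0.45,-0.21],[0,-0.45,-0.21],[0,-0.45,-0.21]],"rot":[[0,0,0],[0,0,0],[0,0,0],[0,0,0],[0,0,0]]}'; python3 sv.py
python3 - <<'E'
from h import *
a=[viewer.snapshot(n) for n in("scene","top")]
cv2.imwrite("pics/r1.png",np.hstack([cv2.resize(x[80:400,140:500],(400,356)) for x in a]))
E
```

```text
time: 10.87
position: [553.7, -53.2, 114.4]
eef_rot: [-2.009, 0.0, -2.271]
force: [-2.7, 3.2, -2.8]
opening: 0.2
{'time': 10.8667, 'qpos': [-0.0726, 0.5971, -0.473, 2.3888, 1.8896, 1.3035, 0.3031], 'position': [553.7326, -53.2355, 114.4048], 'eef_rot': [-2.0085, 0.0, -2.2714], 'force': [-2.6927, 3.166, -2.8332], 'opening': 0.2092}
```

View pics/r1.png

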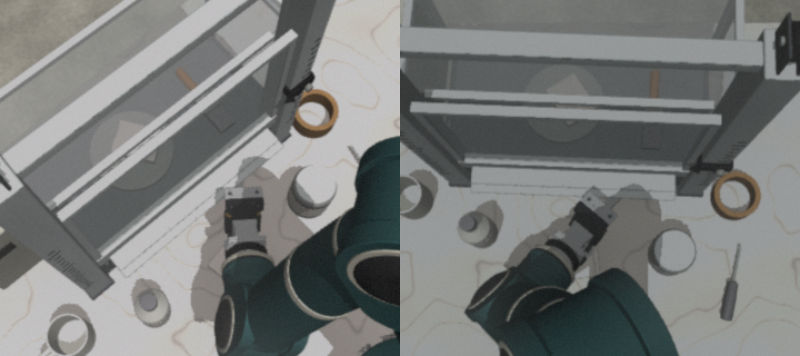

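```bash
python3 -m creep '{"linear": [[0,-0.72,-0.34],[0,-0.72,-0.34],[0,-0.72,-0.34],[0,-0.72,-0.34],[0,-0.72,-0.34]],"rot":[[0,0,0],[0,0,0],[0,0,0],[0,0,0],[0,0,0]]}'; python3 sv.py
```

```text
time: 11.38
position: [553.6, -53.6, 154.9]
eef_rot: [-2.008, 0.0, -2.272]
force: [-0.6, -0.9, -4.1]
opening: 0.5
{'time': 11.3833, 'qpos': [-0.0525, 0.4795, -0.4971, 2.3917, 1.8244, 1.2469, 0.4004], 'position': [553.6052, -53.5917, 154.8854], 'eef_rot': [-2.0078, 0.0002, -2.2723], 'force': [-0.5847, -0.9317, -4.0948], 'opening': 0.521}
```

```bash
python3 -m creep '{"linear": [[0,-0.72,-0.34],[0,-0.72,-0.34],[0,-0.72,-0.34],[0,-0.72,-0.34],[0,-0.72,-0.34]],"rot":[[0,0,0],[0,0,0],[0,0,0],[0,0,0],[0,0,0]]}'; python3 sv.py
```

```text
time: 11.8
position: [553.5, -53.4, 194.5]
eef_rot: [-2.008, 0.0, -2.272]
force: [-1.5, -2.5, -3.9]
opening: 0.6
{'time': 11.8, 'qpos': [-0.0322, 0.3659, -0.5166, 2.3846, 1.7539, 1.1893, 0.5076], 'position': [553.5053, -53.4059, 194.5426], 'eef_rot': [-2.0079, 0.0, -2.2721], 'force': [-1.5482, -2.5245, -3.853], 'opening': 0.5851}
```

```bash
python3 -m creep '{"linear": [[0,-0.72,-0.34],[0,-0.72,-0.34],[0,-0.6,-0.28],[0,-0.3,-0.14],[0,-0.1,-0.05]],"rot":[[0,0,0],[0,0,0],[0,0,0],[0,0,0],[0,0,0]]}'; python3 sv.py
python3 - <<'E'
from h import *
for n in("scene","top"):
    A=[viewer.snapshot(n).astype(float) for i in range(6)];np.save(f"avg2_{n}.npy",np.mean(A,0))
    cv2.imwrite(f"pics/r2_{n}.png",A[-1].astype(np.uint8))
a=[np.load(f"avg2_{n}.npy") for n in("scene","top")]
cv2.imwrite("pics/r2.png",np.hstack([cv2.resize(x[80:400,140:500],(400,356)) for x in a]))
E
```

```text
time: 12.22
position: [553.8, -53.0, 221.6]
eef_rot: [-2.007, 0.001, -2.272]
force: [-1.4, 0.2, -3.9]
opening: 0.2
{'time': 12.2167, 'qpos': [-0.0186, 0.2919, -0.5267, 2.3741, 1.704, 1.1518, 0.5844], 'position': [553.776, -52.9864, 221.6055], 'eef_rot': [-2.0072, 0.001, -2.2715], 'force': [-1.3516, 0.2049, -3.9306], 'opening': 0.2411}[ WARN:0@14.592] global loadsave.cpp:1063 imwrite_ Unsupported depth image for selected encoder is fallbacked to CV_8U.
```

View pics/r2.png

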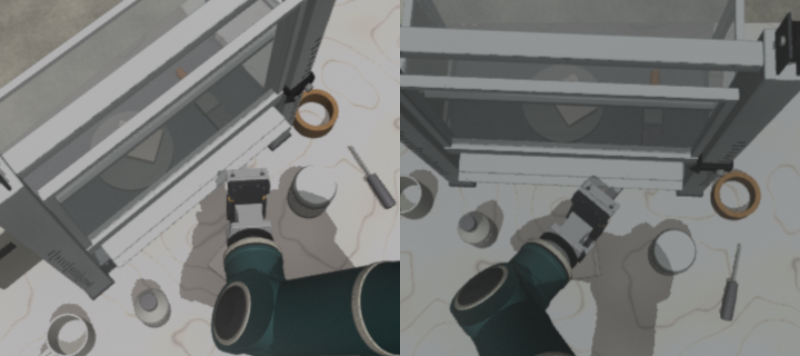

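```bash
cat > zoom.py <<'E'
from h import *
import sys
f,boxes=sys.argv[1],eval(sys.argv[2])
R=[]
for n,x,y in boxes:
    a=np.load(f"{f}_{n}.npy")[y:y+30,x:x+40];a=np.clip(a/np.percentile(a,97),0,1)**1.3*255
    R.append(cv2.resize(a.astype(np.uint8),(400,300),interpolation=cv2.INTER_CUBIC))
cv2.imwrite(sys.argv[3],np.vstack([np.hstack(R[:2]),np.hstack(R[2:])]))
E
python3 zoom.py avg2 '[("scene",380,165),("top",375,225),("scene",225,305),("top",180,230)]' pics/z2.png
python3 - <<'E'
from h import *
p=[711.8,31.7,-.05]
for z in(240,250,260):
    for y in(200,-200):
        X=[p[0]-170*.9987+.05*y,p[1]+170*.05+y*.9987,z];print(z,y,np.round(proj("scene",X),1),np.round(proj("top",X),1))
E
```

```text
240 200 [247.3 321.3] [193.6 242.3]
240 -200 [401.1 194.6] [393.5 250.7]
250 200 [246.7 320.4] [192.5 241.3]
250 -200 [401.8 192.7] [394.3 249.7]
260 200 [246.  319.5] [191.3 240.3]
260 -200 [402.4 190.8] [395.  248.8]
```

View pics/z2.png

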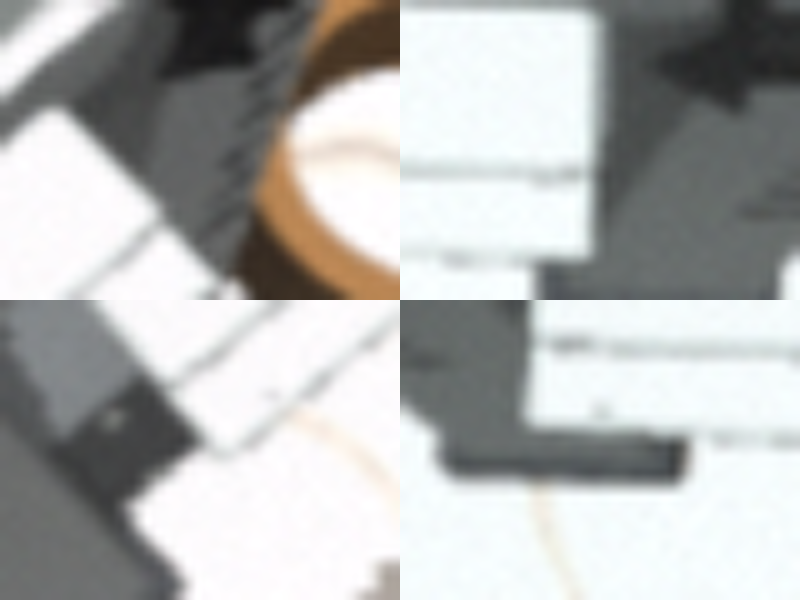

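```bash
python3 zoom.py avg2 '[("scene",385,175),("top",380,240),("scene",230,308),("top",180,235)]' pics/z3.png
```

```text
(no output)
```

View pics/z3.png

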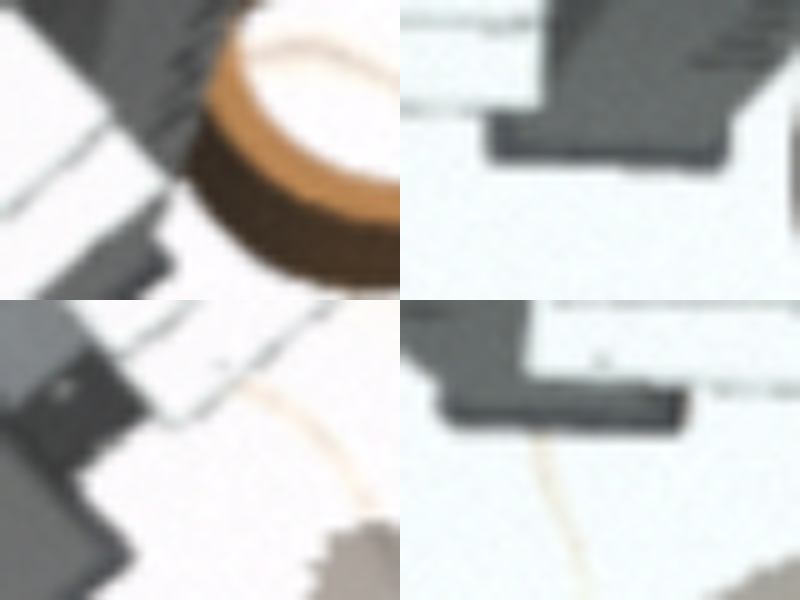

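```bash
cat > fit4.py <<'E'
from h import *
from fit import W
from scipy.optimize import least_squares
import sys
L0={"top":[(206.7,255.2),(384.5,262.5)],"scene":[(254.5,331.2),(392.7,216.7)]}
LS=[{"top":[(192,242),(393.8,250.2)],"scene":[(247.3,319.7),(401.7,193.3)]}]+(eval(sys.argv[1]) if len(sys.argv)>1 else [])
TIP={"top":[(400.3,230.7),(401.5,231.2)],"scene":[(395.7,172),(396.,169.7)]}
def f(p,pr,z0):
    # p: x0,y0,yaw, off top2, off scene2, tipx,tipy,h, z...
    r=[]
    o={"top":p[3:5],"scene":p[5:7]}
    for i,L in enumerate([L0]+LS):
        z=z0 if i==0 else p[10+i-1]
        for n in L:
            for y,px in zip((200,-200),L[n]):
                if px is not None:r+=list((proj(n,W(p,(-170,y,z)))+o[n]-px)/.5)
    for n in TIP:
        for px,s in zip(TIP[n],(.5,1.)): r+=list((proj(n,W(p,p[7:10]))+o[n]-px)/s)
    return np.r_[r,p[3:7]/1.,(p[7]+142)/10,(p[8]+204)/pr]
for pr,z0 in((1,106),(4,106)):
    r=least_squares(f,np.r_[711,32,-.05,0,0,0,0,-142,-204,300,[250]*len(LS)],args=(pr,z0));J=r.jac;C=np.linalg.inv(J.T@J)
    i=9;j=len(r.x)-1
    print(np.round(r.x,2),"cost",round(r.cost,1),"sd",np.round(np.sqrt(np.diag(C)),2)[7:],"gap",r.x[9]-r.x[-1],np.sqrt(C[i,i]+C[j,j]-2*C[i,j]))
    print(np.round(f(r.x,pr,z0)[:-6]*.5,1).reshape(-1,2).tolist())
E
python3 fit4.py
```

```text
[ 7.1167e+02  3.0930e+01 -5.0000e-02 -5.7000e-01  5.4000e-01 -5.1000e-01
 -1.7000e-01 -1.4002e+02 -2.0474e+02  2.9507e+02  2.4799e+02] cost 8.4 sd [1.21 0.86 3.64 2.04] gap 47.08752519855241 3.9267281998575325
[[-0.1, -0.3], [0.3, -0.0], [0.4, 0.2], [0.5, -0.1], [0.4, 0.0], [0.1, 0.4], [-0.7, 0.5], [-0.3, -0.5], [-0.2, -0.0], [-0.7, -0.3], [0.3, -0.5], [0.0, 0.9]]
[ 7.1176e+02  3.1190e+01 -5.0000e-02 -5.7000e-01  5.7000e-01 -3.7000e-01
 -2.6000e-01 -1.3879e+02 -2.0647e+02  2.8979e+02  2.4776e+02] cost 7.6 sd [1.54 1.59 5.48 2.05] gap 42.03088945897099 5.545515942680048
[[-0.2, -0.3], [0.2, -0.1], [0.4, 0.2], [0.5, -0.2], [0.3, 0.0], [-0.1, 0.4], [-0.7, 0.4], [-0.3, -0.5], [0.1, -0.0], [-0.5, -0.3], [0.2, -0.4], [-0.0, 1.0]]
```

```bash
python3 -m creep '{"linear": [[0,-0.63,-0.3],[0,-0.72,-0.34],[0,-0.72,-0.34],[0,-0.45,-0.21],[0,-0.18,-0.08]],"rot":[[0,0,0],[0,0,0],[0,0,0],[0,0,0],[0,0,0]]}'; python3 sv.py
python3 - <<'E'
from h import *
for n in("scene","top"):
    A=[viewer.snapshot(n).astype(float) for i in range(10)];np.save(f"avg3_{n}.npy",np.mean(A,0))
print(status.sense()["position"])
E
python3 zoom.py avg3 '[("scene",385,160),("top",380,222),("scene",230,308),("top",178,230)]' pics/z4.png
```

```text
time: 13.23
position: [553.7, -53.1, 252.1]
eef_rot: [-2.007, 0.002, -2.272]
force: [-0.5, 0.2, -2.7]
opening: 0.3
{'time': 13.2333, 'qpos': [-0.0034, 0.2117, -0.534, 2.3576, 1.644, 1.1116, 0.6763], 'position': [553.6783, -53.0903, 252.1031], 'eef_rot': [-2.0067, 0.0015, -2.2719], 'force': [-0.4514, 0.176, -2.7005], 'opening': 0.3284}
[553.45165481 -53.20556432 250.50686709]
```

View pics/z4.png

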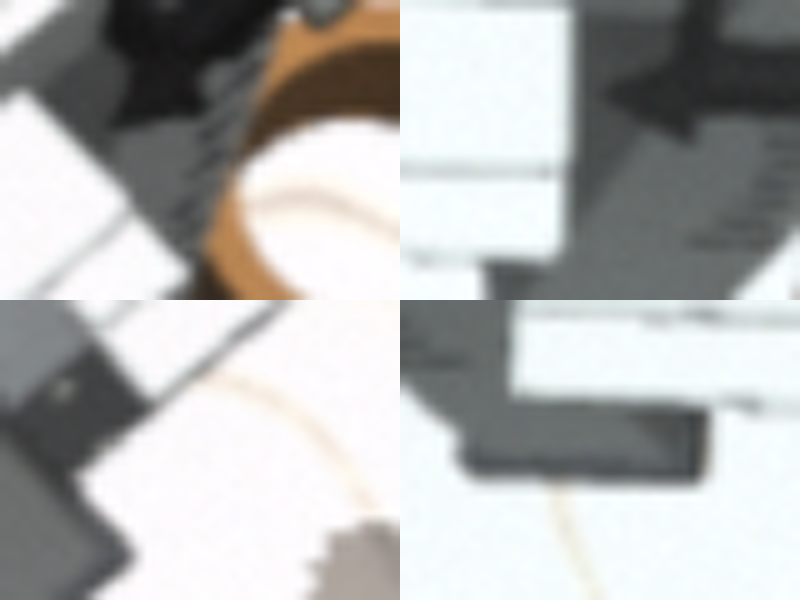

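```bash
sed -i 's/^TIP=.*/TIP={"top":[(400.0,231.0),(401.5,231.2)],"scene":[(395.8,172.1),(396.,169.7)]}/' fit4.py; python3 fit4.py '[{"top":[(188.5,238.8),(395.7,247.7)],"scene":[(244.7,317.7),(403.5,186.3)]}]'
```

```text
[ 7.1144e+02  3.1390e+01 -5.0000e-02 -5.4000e-01  4.8000e-01 -4.3000e-01
 -3.7000e-01 -1.4043e+02 -2.0467e+02  2.9501e+02  2.4803e+02  2.7949e+02] cost 9.7 sd [1.14 0.85 3.57 1.96 1.87] gap 15.519727275437788 3.8257946461899475
[[-0.2, -0.2], [0.2, -0.1], [0.4, 0.3], [0.5, -0.2], [0.3, 0.2], [-0.1, 0.4], [-0.7, 0.5], [-0.3, -0.6], [0.1, 0.0], [0.4, -0.2], [-0.2, -0.4], [0.0, 0.4], [-0.1, -0.1], [-0.8, -0.2], [0.3, -0.5], [0.0, 1.0]]
[ 7.1151e+02  3.1560e+01 -5.0000e-02 -5.4000e-01  5.0000e-01 -3.4000e-01
 -4.3000e-01 -1.3937e+02 -2.0613e+02  2.9050e+02  2.4785e+02  2.7933e+02] cost 9.0 sd [1.46 1.53 5.31 1.97 1.87] gap 11.174511967492151 5.3867404951731785
[[-0.3, -0.2], [0.1, -0.1], [0.5, 0.3], [0.5, -0.2], [0.2, 0.2], [-0.2, 0.4], [-0.7, 0.5], [-0.3, -0.6], [0.1, 0.1], [0.3, -0.2], [-0.2, -0.4], [0.0, 0.4], [0.2, -0.1], [-0.6, -0.2], [0.2, -0.4], [0.0, 1.0]]
```

```bash
cat > ov2.py <<'E'
from h import *; from fit import W
import sys
p=np.array([711.45,31.45,-.05]);O={"top":np.array([-.54,.48]),"scene":np.array([-.4,-.4])}
xf=float(sys.argv[1]);rows=[]
for h in map(float,sys.argv[2:]):
    r=[]
    for n,x0,y0 in(("scene",385,148),("top",385,212)):
        k=10;im=np.load(f"avg3_{n}.npy")[y0:y0+30,x0:x0+40];im=cv2.resize(np.clip(im*2.4,0,255).astype(np.uint8),None,fx=k,fy=k,interpolation=cv2.INTER_CUBIC)
        q=lambda *X:tuple(int(v) for v in (proj(n,W(p,X))+O[n]-[x0,y0]+.5)*k)
        for z in(h-12,h+12):
            cv2.line(im,q(xf,-222,z),q(xf,-278,z),(0,0,255),1)
            for y in(-222,-278): cv2.line(im,q(-130,y,z),q(xf,y,z),(0,0,255),1)
        for y in(-222,-278): cv2.line(im,q(xf,y,h-12),q(xf,y,h+12),(0,0,255),1)
        xm=(xf-130)/2
        for a,b in((9,0),(-9,0),(0,9),(0,-9)):cv2.line(im,q(xm+a,-222,h+b),q(xm,-204,h),(0,255,255),1)
        for y in(-225,-275):cv2.line(im,q(-130,y,0),q(-130,y,690),(0,255,0),1)
        r.append(im)
    rows.append(np.hstack(r))
cv2.imwrite("pics/ov2.png",np.vstack(rows))
E
python3 ov2.py -150 288 300
```

```text
(no output)
```

View pics/ov2.png

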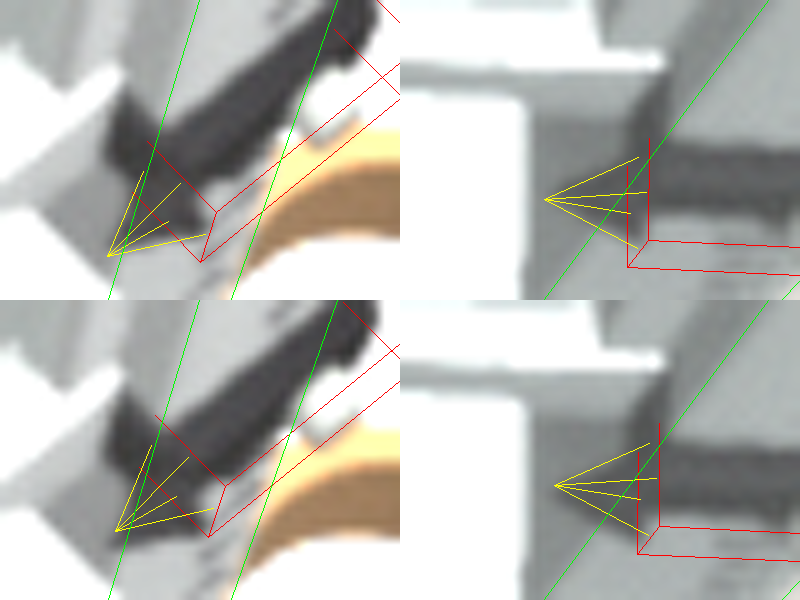

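```bash
python3 -m creep '{"linear": [[0,-0.27,-0.13],[0,-0.36,-0.17],[0,-0.32,-0.15],[0,-0.18,-0.08],[0,-0.09,-0.04]],"rot":[[0,0,0],[0,0,0],[0,0,0],[0,0,0],[0,0,0]]}'; python3 sv.py
python3 - <<'E'
from h import *
for n in("scene","top"):
    A=[viewer.snapshot(n).astype(float) for i in range(12)];np.save(f"avg4_{n}.npy",np.mean(A,0))
print(status.sense()["position"],status.sense()["force"])
E
python3 zoom.py avg4 '[("scene",385,160),("top",380,222),("scene",230,308),("top",178,230)]' pics/z5.png
```

```text
time: 14.65
position: [553.4, -53.2, 264.5]
eef_rot: [-2.008, 0.0, -2.272]
force: [-2.2, -0.7, -2.6]
opening: 0.2
{'time': 14.65, 'qpos': [0.0029, 0.1795, -0.5358, 2.3492, 1.6169, 1.0951, 0.7178], 'position': [553.4113, -53.2209, 264.4881], 'eef_rot': [-2.0077, 0.0005, -2.272], 'force': [-2.2415, -0.6516, -2.6231], 'opening': 0.1821}
[553.48244873 -53.14944752 263.97529547] [-1.13481583  0.92185484 -0.53118676]
```

View pics/z5.png

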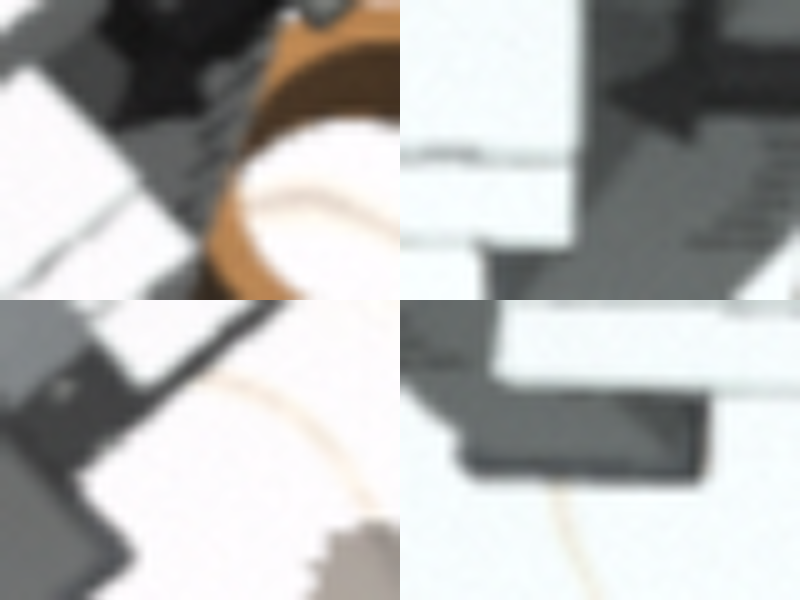

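```bash
python3 fit4.py '[{"top":[(188.5,238.8),(395.7,247.7)],"scene":[(244.7,317.7),(403.5,186.3)]},{"top":[(186.7,237.5),(396.7,246)],"scene":[(243.8,316.5),(404,183.5)]}]'
python3 - <<'E'
from h import *; from fit import W
p=np.array([711.45,31.45,-.05])
# perp distance of tip from upper end edge (z+6, x -154..-120) vs dz
for n in("scene","top"):
    for tx in(-136,-140,-144):
        r=[]
        for dz in(-12,-8,-4,0,4,8):
            h=295;z=h+dz
            a=proj(n,W(p,(-154,-200,z+6)));b=proj(n,W(p,(-120,-200,z+6)));t=proj(n,W(p,(tx,-204,h)))
            d=(b-a)/np.linalg.norm(b-a);v=t-a;r.append(round(d[0]*v[1]-d[1]*v[0],2))
        print(n,tx,r)
E
```

```text
[ 7.1145e+02  3.1790e+01 -5.0000e-02 -5.0000e-01  4.8000e-01 -3.8000e-01
 -4.6000e-01 -1.4066e+02 -2.0476e+02  2.9504e+02  2.4797e+02  2.7944e+02
  2.9305e+02] cost 11.3 sd [1.1  0.85 3.52 1.92 1.82 1.78] gap 1.992974440512512 3.7775553153683394
[[-0.3, -0.1], [0.1, -0.2], [0.5, 0.3], [0.4, -0.3], [0.2, 0.2], [-0.1, 0.3], [-0.6, 0.6], [-0.4, -0.6], [0.0, 0.1], [0.3, -0.3], [-0.2, -0.3], [-0.1, 0.3], [0.2, -0.0], [0.3, 0.0], [-0.2, -0.4], [0.4, 0.4], [-0.2, -0.1], [-0.8, -0.2], [0.3, -0.5], [0.1, 1.0]]
[ 7.1152e+02  3.1940e+01 -5.0000e-02 -4.9000e-01  5.0000e-01 -2.9000e-01
 -5.1000e-01 -1.3951e+02 -2.0634e+02  2.9015e+02  2.4780e+02  2.7928e+02
  2.9289e+02] cost 10.5 sd [1.43 1.5  5.22 1.92 1.82 1.78] gap -2.747686262903642 5.310070644105894
[[-0.3, -0.2], [0.1, -0.2], [0.5, 0.3], [0.4, -0.3], [0.2, 0.3], [-0.2, 0.3], [-0.6, 0.6], [-0.4, -0.6], [-0.0, 0.2], [0.2, -0.3], [-0.2, -0.3], [-0.1, 0.3], [0.1, -0.0], [0.3, 0.0], [-0.2, -0.4], [0.4, 0.4], [0.2, -0.1], [-0.7, -0.2], [0.2, -0.4], [0.0, 1.0]]
scene -136 [np.float64(3.04), np.float64(2.29), np.float64(1.53), np.float64(0.77), np.float64(-0.0), np.float64(-0.78)]
scene -140 [np.float64(3.05), np.float64(2.29), np.float64(1.53), np.float64(0.77), np.float64(-0.0), np.float64(-0.78)]
scene -144 [np.float64(3.05), np.float64(2.29), np.float64(1.53), np.float64(0.77), np.float64(-0.0), np.float64(-0.78)]
top -136 [np.float64(2.55), np.float64(2.25), np.float64(1.94), np.float64(1.63), np.float64(1.32), np.float64(1.0)]
top -140 [np.float64(2.56), np.float64(2.25), np.float64(1.94), np.float64(1.63), np.float64(1.32), np.float64(1.0)]
top -144 [np.float64(2.56), np.float64(2.25), np.float64(1.94), np.float64(1.63), np.float64(1.32), np.float64(1.0)]
```

```bash
python3 -m creep '{"linear": [[0,-0.14,-0.06],[0,-0.14,-0.06],[0,-0.09,-0.04],[0,-0.05,-0.02],[0,0,0]],"rot":[[0,0,0],[0,0,0],[0,0,0],[0,0,0],[0,0,0]]}'; python3 sv.py
python3 - <<'E'
from h import *
for n in("scene","top"):
    A=[viewer.snapshot(n).astype(float) for i in range(12)];np.save(f"avg5_{n}.npy",np.mean(A,0))
print(status.sense()["position"],status.sense()["force"])
E
python3 zoom.py avg5 '[("scene",385,160),("top",380,222),("scene",230,308),("top",178,230)]' pics/z6.png
```

```text
time: 16.27
position: [553.6, -53.2, 268.7]
eef_rot: [-2.008, 0.0, -2.272]
force: [-1.4, 0.9, -2.7]
opening: 0.5
{'time': 16.2667, 'qpos': [0.0051, 0.1692, -0.5361, 2.3459, 1.6082, 1.0895, 0.7319], 'position': [553.5589, -53.2451, 268.6803], 'eef_rot': [-2.008, 0.0003, -2.2718], 'force': [-1.4281, 0.8646, -2.7472], 'opening': 0.5113}
[553.56913537 -53.28036309 268.53869464] [-1.5197685  -0.02415509 -2.67975954]
```

View pics/z6.png

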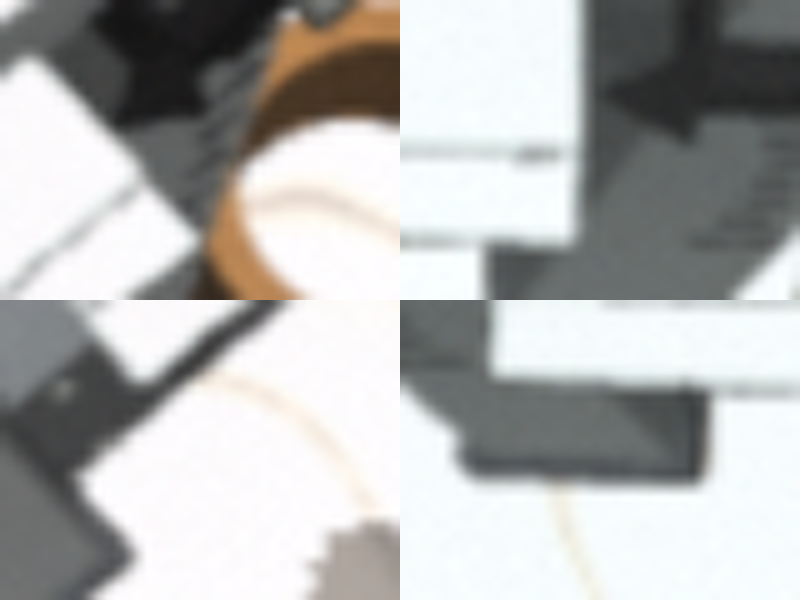

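```bash
python3 -m creep '{"linear": [[0,0.3,0.14],[0,0.5,0.23],[0,0.6,-0.8],[0,0.8,-1.8],[0,0.8,-1.8]],"rot":[[0,0,0],[0,0,0],[0,0,0],[0,0,0],[0,0,0]]}'; python3 sv.py
python3 -m creep '{"linear": [[0,0.85,-1.8],[0,0.85,-1.8],[0,0.4,-0.9],[0,0,0],[0,0,0]],"rot":[[0,0,0],[0,0,0],[0,0,0],[0,0,0],[0,0,0]]}'; python3 sv.py
python3 - <<'E'
from h import *
for n in("scene","top"):
    A=[viewer.snapshot(n).astype(float) for i in range(12)];np.save(f"avg6_{n}.npy",np.mean(A,0));cv2.imwrite(f"pics/end_{n}.png",A[-1].astype(np.uint8))
cv2.imwrite("pics/end.png",np.hstack([cv2.resize(cv2.imread(f"pics/end_{n}.png"),(400,300)) for n in("scene","top")]))
E
python3 zoom.py avg6 '[("scene",385,160),("top",380,222),("scene",230,308),("top",178,230)]' pics/z7.png
```

```text
time: 17.88
position: [514.9, -21.3, 257.9]
eef_rot: [-2.009, -0.001, -2.273]
force: [0.2, -0.4, 0.4]
opening: 0.8
{'time': 17.8833, 'qpos': [-0.0719, 0.1679, -0.5996, 2.3923, 1.5232, 1.1787, 0.6749], 'position': [514.8732, -21.3297, 257.8545], 'eef_rot': [-2.0085, -0.0006, -2.2729], 'force': [0.1535, -0.3645, 0.4189], 'opening': 0.7802}
time: 18.3
position: [478.2, 10.8, 258.4]
eef_rot: [-2.008, 0.0, -2.271]
force: [0.6, -0.5, 0.0]
opening: 0.5
{'time': 18.3, 'qpos': [-0.1499, 0.1516, -0.6679, 2.4152, 1.414, 1.2587, 0.6473], 'position': [478.237, 10.8057, 258.4315], 'eef_rot': [-2.008, 0.0001, -2.2708], 'force': [0.5841, -0.4636, 0.009], 'opening': 0.5007}
```

View pics/z7.png

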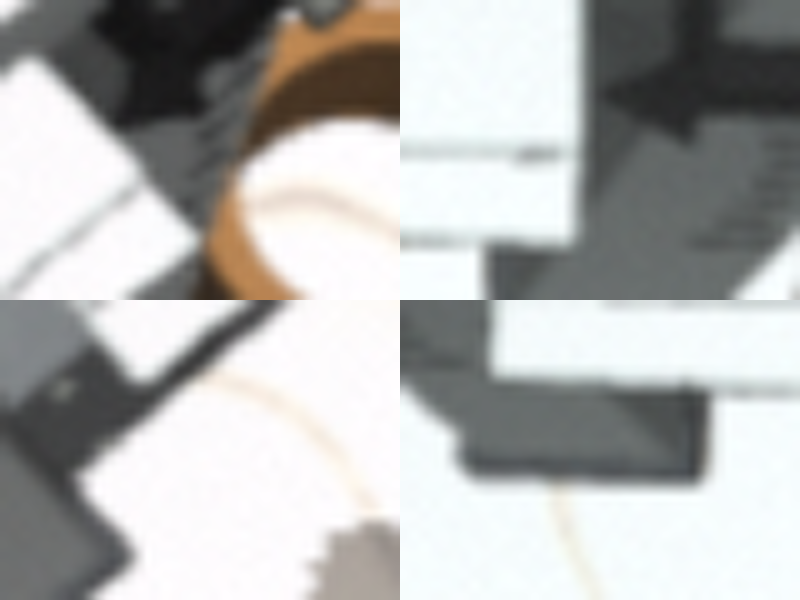

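View pics/end.png

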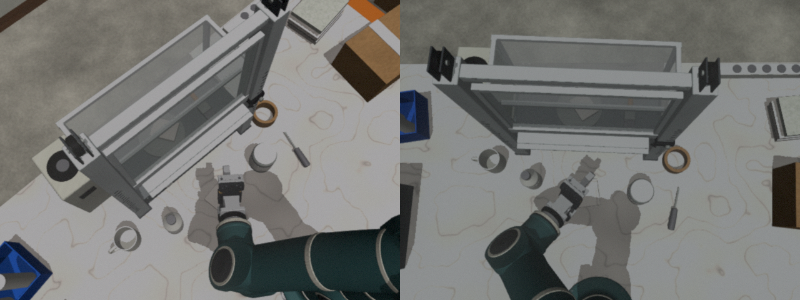

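```bash
python3 -c "
from rig import manip,status
print(status.sense()['force'],manip.finish_job())"
```

```text
the job is handed in; nothing more can be done
[ 0.83195535  1.04580516 -0.38257076] None
```

I pushed the sash up from beneath the lip with the shut fingertips, at about 3–4 N, to the pointer arrow's height. Then I drew back about 10 cm, and handed the job in at about 19.5 s with the robot touching nothing.

**Height at the mark:** the last pictures showed no movement of the sash after the fingers left. Two checks put the lip close to the arrow, but they did not fully agree:
- **Lip end against the arrow tip, both cameras:** level to within about 1 mm. This assumes the tip sits 204 mm right of the cabinet's centre.
- **Two-camera fit before the last 4 mm push, extrapolated:** the lip is 2 mm above the mark, or 6–7 mm above if the tip's sideways position is left nearly free. The fit is good to about 4–5 mm.

All of these are inside the 10 mm tolerance, but the loosest one leaves little to spare.

**Other things:** the loose things look untouched in the final pictures. I judged that by eye and did not measure their positions again. The wrist force read about zero after drawing back.

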